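Arm the guarded switch on the coil test bench

TASK

Switch on the guarded toggle of the coil tester's grey switch box: with a finger under its turned-up lip, lift the see-through hinged guard and swing it back until it stays open by itself, flip the toggle beneath it all the way over toward the hinge, then tip the guard forward again and let it drop fully shut. Leave the small uncovered toggle beside the guard as it is, and do not disturb the coils, the probe and the cup around the box.

Things in the scene. Friction and masses are not known exactly. Their poses are not given: they have to be found in the camera images.
- box: Grey switch box, 120 x 220 x 90 mm high (x, y, z), fixed; place and yaw vary. Origin on the bench under the centre of its switch well; its +x points from the guard's lip to the guard's hinge, within 0.35 rad of the robot's left (world +y), so the lip faces the robot's right. Outer faces: x -48, +72 mm; y -140, +80 mm. Before its lip side, under the lip, there is nothing down to the bench.
- well (a point): Centre of the floor of the box's open-topped well, 30 mm above the bench, under the guard. The well is 80 mm (box x -40 to +40) by 100 mm wide (y -50 to +50). Its wall on the lip side, 8 mm thick, is only 55 mm high above the bench, lower than the toggle's knob; the other walls are 90 mm high.
- guard (a joint): Angle of the guard: 0 shut (level; so at the start), grows as its lip rises, stop at 1.85 rad. No spring or catch, only its weight (about 120 g; some 0.7 N at the lip lifts it): let go below about 1.4 rad it falls shut, beyond about 1.6 rad it leans back on its stop and stays open.
- guard_hinge (a point): Middle of the guard's hinge axis, which runs along the box's y: box x +47 mm, 92 mm above the bench. The guard is a flat clear plate in an aluminium frame, 95 mm from hinge to lip, 120 mm wide, 6 mm thick, its underside level with the axis when shut; at its free end it carries a turned-up lip.
- guard_lip (a point): Middle of the free edge of the guard's lip, on its underside; moves with the guard. Shut: box x -75 mm, y 0, 114 mm above the bench. The lip, 120 mm wide, starts at the box's face (x -47 mm, 92 mm above the bench) and curves up and outward (15 mm at 0.4 rad, then 22 mm at 0.85 rad): a finger tilted forward gets well under it.
- toggle (a joint): Angle of the covered toggle: 0 off (leans 0.35 rad toward the lip side; so at the start), 0.7 rad on, at its stop (leans 0.35 rad toward the hinge side). No spring: it stays where it is left, so push it all the way; about 1 N at the knob moves it.
- toggle_tip (a point): Centre of the steel ball knob (14 mm diameter) of the covered toggle; the rod is 8 mm thick and 40 mm long from its pivot, which is at box x +12 mm, y 0, on the well's floor. Off: box x -2 mm, 68 mm above the bench; on: box x +26 mm.
- spare_tip (a point): Centre of the 10 mm ball of the small uncovered toggle, to be left alone: it stands on the box's top at box y -105 mm, x about +1 to +19 mm (it may stand at any lean), ball about 113 mm above the bench.
- coil_a: Yellow-green coil bobbin, 30 x 30 x 26 mm, loose on the bench; origin under its centre. Leave alone.
- coil_b: The like, a second coil bobbin. Leave alone.
- probe: Red test probe lying on the bench, 150 mm long, 24 mm wide, 20 mm high; origin on the bench under it, its x along its length. Leave alone.
- cup: Grey plastic cup, 64 mm wide, 60 mm high, standing on the bench; origin under its centre. Leave alone.

How it is judged:
By the outcome, as a careful person would: the job done as asked, in the order asked, and still so for the second after the job is handed in, with the robot touching nothing.
It also fails if it takes over 58 s, if anything falls off the work surface, if the arm or the gripper's body presses on something with over 40 N, if the wrist force passes 120 N, or if a joint passes its speed limit or range.

ROBOT

A 7-joint arm with a two-finger parallel gripper is mounted at the origin on the work surface. World frame = base frame: x ahead of the robot, y to its left, z up, the work surface at z = 0. Lengths are in m, angles in rad, forces in N, time in s.
With the tool pointing down it reaches from about 0.4 to 0.85 m from the base axis. Payload 10.4 kg.
Tool frame: the origin (TCP) lies at the centre of the arm's flange, where the gripper is bolted on; the fingertips stand 173 mm ahead of it and the grasp point (between the pads) lies 155 mm ahead of it; z points along the fingers, y is the direction in which the jaws open and shut (so a half turn about z gives the same grasp; the last joint's range is limited). The gripper opens to 85 mm and grips with 20 to 120 N. Pads are 22 mm wide; open, the fingers measure 114 mm over their backs; the gripper's body (76 mm by 85 mm) begins 54 mm behind the grasp point. The pads swing forward as they close: fully open they stand 13 mm farther back than shut.
Start: joints at [-1.132, 0.332, -0.065, 1.46, 0.022, 1.35, -0.088], TCP at [0.278, 0.56, 0.405] pointing down, gripper open.
Joint ranges: [-2.6, 2.6], [-0.5, 2.12], [-1.47, 1.34], [0.16, 2.42], [-1.27, 4.41], [0.06, 2.06], [-2.6, 2.6]. Speed limits (rad/s): [2.22, 2.22, 2.79, 2.79, 3.14, 3.14, 3.14].

INTERFACE

Orientations are given as a 3x3 rotation matrix whose columns are the frame's x, y, z axes.
In Python, from station import robot gives the robot as it stands. The module is installed in compiled form; this text tells all that it offers.
- The arm moves only by the tool move_arm, never from a script. Its argument "increments" is a list of rows, each a list of 3 entries, a list of its own where there are three numbers: the shift along the world's x, y, z in mm, then the turn, a rotation vector about the world's x, y, z in degrees, then the gripper's target within -1 to 1 (fully open at 1, half-way at 0, shut at -1). In form: [[[dx, dy, dz], [rx, ry, rz], gripper], ...]. A call has 1 to 5 rows; each row is the pose to reach, as a shift and turn from the pose commanded when the call began; what a row does not reach only later rows make up. A row lasts 1/10 s, in which the tool goes at most 50 mm and 8.59 degrees, less where a joint would pass 70% of its speed; a pose out of reach is approached as far as the arm can. A call with a gripper value outside its range is refused whole. The fingers move at their own pace and stop on an object; "grip_force" is the grip in N (left out, the last holds). Time passes only in rows, so rows that repeat a pose let the fingers close. It gives the time, the measured TCP pose, the force and the opening at its end, in the units of the state.
- robot.sense(): the state, without advancing time (a new reading comes with each control period).
- robot.get_image(name): name is "scene" or "top"; returns a dict with "frame" (420x560x3 uint8, red, green, blue), "vertical_fov" (degrees; the focal length in pixels is half the picture's height over the tangent of half this angle, whatever the lens; pixels are square), "cx", "cy" (the principal point, pixels), "world_to_cam" (4x4, takes a point from world to camera coordinates). Camera axes: x right, y up, looking along -z (the intrinsics and any distortion apply to the point x, -y, -z); pixel columns grow to the right and rows downward; lengths in m; the calibration is good to about 2 mm. A picture is of the moment at which its call begins. There is no depth.
- robot.close_job(): hands the job in, once; it reports no verdict.
Trained networks look in a picture, given as the dict that the camera call returned (one of the last four; its "shot" number tells which), for a name from the list of things; names that differ only in an ending like _2 or _b are one class to them, and where a whole thing is asked for, a point or a joint stands for the part that bears it (a point fixed in the world has none). Each returns a list of dicts, best first, with "p" (0 to 1); they miss things now and then, are a little off and sometimes report something else, mostly with a low value. They report only what shows in the picture. A call takes as long as a camera call.
- robot.find_in(picture, thing): "uv" ([column, row] in pixels, amid what is visible of it).
The state is a dict: "clock": time; "q": joint angles; "joint_vel": joint speeds; "tau": joint torques, N m; "eef_pos": TCP position; "orientation": TCP orientation; "force": force on the tool from outside, world axes, zero at the start; "ft_torque": the same for the moment, N m; "width": opening from 0.0 (shut) to 1.0 (fully open).
Only numpy, scipy, OpenCV 4.12 (cv2) and the standard library are available. Lean on these libraries where they do the work, as an engineer would, in place of code of your own. Each camera call takes 0.05 s, during which the arm holds its last target.

## Working session

There is one attempt and no reset: what is moved stays moved. The work goes in short steps, Python scripts to look and compute and a tool call to move; the robot and the scene stay as the last step left them, time stands still between calls to the robot, and variables do not carry over. Pictures are saved under pics/ and viewed, and the job is handed in when it is done.

Besides the shell and the picture viewer there is one more tool, called after ">>>" as a command line: name --argument value ..., lists and objects as JSON in quotes. move_arm: Moves the arm, as the interface text tells. Its arguments: {"type":"object","properties":{"increments":{"type":"array","items":{"type":"array"}},"grip_force":{"type":"number"}},"required":["increments"]}

```bash
mkdir -p pics
cat > h.py <<'E'
import numpy as np, cv2
from station import robot
def shot(cam,name):
    p=robot.get_image(cam); cv2.imwrite(f'pics/{name}.png',p['frame'][:,:,::-1]); return p
def K(p):
    h,w=p['frame'].shape[:2]; f=h/2/np.tan(np.radians(p['vertical_fov'])/2); return f,p['cx'],p['cy']
def proj(p,X):
    f,cx,cy=K(p); X=np.atleast_2d(X); c=(np.c_[X,np.ones(len(X))]@np.array(p['world_to_cam']).T)[:,:3]
    return np.c_[cx+f*c[:,0]/-c[:,2], cy+f*-c[:,1]/-c[:,2]]
def ray(p,uv):
    f,cx,cy=K(p); M=np.array(p['world_to_cam']); d=np.array([(uv[0]-cx)/f,-(uv[1]-cy)/f,-1]); R=M[:3,:3]
    return -R.T@M[:3,3], R.T@d
def atz(p,uv,z):
    o,d=ray(p,uv); return o+d*(z-o[2])/d[2]
E
python3 - <<'E'
from h import *
s=robot.sense(); print({k:np.round(v,3).tolist() for k,v in s.items()})
for c in ['scene','top']:
    p=shot(c,c+'0'); print(c,{k:(np.round(v,4).tolist() if not isinstance(v,str) else v) for k,v in p.items() if k!='frame'})
    for t,z in [('box',.09),('well',.03),('guard',.092),('guard_hinge',.092),('guard_lip',.114),('toggle_tip',.068),('spare_tip',.113),('coil_a',.013),('probe',.01),('cup',.03)]:
        try: 
            for r in robot.find_in(p,t)[:3]: print(t,np.round(r['uv'],1),round(r['p'],2),np.round(atz(p,r['uv'],z),3))
        except Exception as e: print(t,e)
E
```

```text
{'clock': 0.0, 'q': [-1.132, 0.333, -0.065, 1.461, 0.022, 1.35, -0.089], 'joint_vel': [-0.0, -0.0, -0.001, 0.0, -0.002, 0.0, -0.002], 'tau': [-0.0, -62.545, 0.049, -39.16, 0.016, 0.01, -0.0], 'eef_pos': [0.278, 0.559, 0.404], 'orientation': [[-0.895, 0.446, -0.001], [0.446, 0.895, -0.001], [-0.0, -0.001, -1.0]], 'force': [0.821, 0.205, -0.16], 'ft_torque': [0.001, 0.027, -0.027], 'width': 0.999}
scene {'vertical_fov': 42.9492, 'cx': 281.9664, 'cy': 208.8209, 'world_to_cam': [[0.8852, 0.4652, 0.0049, -0.5815], [-0.3654, 0.6887, 0.6262, 0.0978], [0.288, -0.5561, 0.7796, -1.0973], [0.0, 0.0, 0.0, 1.0]], 'shot': 1}
box [234.3 297.2] 0.55 [ 0.621 -0.087  0.09 ]
well [237.5 295.4] 0.68 [ 0.603 -0.054  0.03 ]
guard [208.3 283.4] 0.57 [ 0.575 -0.086  0.092]
guard_hinge [209.5 283.5] 0.73 [ 0.576 -0.085  0.092]
guard_lip [206.4 282.5] 0.68 [ 0.58  -0.096  0.114]
spare_tip [275.8 296.4] 0.52 [ 0.682 -0.068  0.113]
coil_a [245.5 235.3] 0.66 [0.547 0.067 0.013]
coil_a [158.8 260.5] 0.56 [ 0.441 -0.051  0.013]
probe [302.7 385.5] 0.79 [ 0.761 -0.131  0.01 ]
cup [321.7 255.6] 0.72 [0.692 0.081 0.03 ]
top {'vertical_fov': 54.3511, 'cx': 283.9921, 'cy': 209.8924, 'world_to_cam': [[-0.0113, -0.9995, 0.0302, 0.0952], [0.9987, -0.0098, 0.0499, -0.5804], [-0.0496, 0.0308, 0.9983, -0.7239], [0.0, 0.0, 0.0, 1.0]], 'shot': 2}
box [379.3 197.1] 0.91 [ 0.597 -0.064  0.09 ]
well [383.4 194.8] 0.88 [ 0.606 -0.087  0.03 ]
guard [396.5 209.1] 0.58 [ 0.577 -0.091  0.092]
guard [361.2 281.2] 0.57 [ 0.462 -0.031  0.092]
guard_hinge [396. 209.] 0.95 [ 0.577 -0.09   0.092]
guard_lip [399.7 209.9] 0.64 [ 0.575 -0.089  0.114]
coil_a [298.2 228. ] 0.75 [0.549 0.064 0.013]
coil_a [365.1 282.1] 0.66 [ 0.45  -0.055  0.013]
probe [397.5 108.8] 0.83 [ 0.766 -0.123  0.01 ]
cup [291.4 141.3] 0.74 [0.702 0.075 0.03 ]
```

Run:
```python
import cv2
for c,r in (('scene0',(180,420,120,400)),('top0',(90,300,240,520))):
    im=cv2.imread(f'pics/{c}.png'); a=im[r[0]:r[1],r[2]:r[3]]; s=2.8 if c=='top0' else 2.5
    cv2.imwrite(f'pics/{c}c.png',cv2.resize(a,None,fx=s,fy=s,interpolation=cv2.INTER_CUBIC))
```

```text
(no output)
```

View pics/scene0c.png

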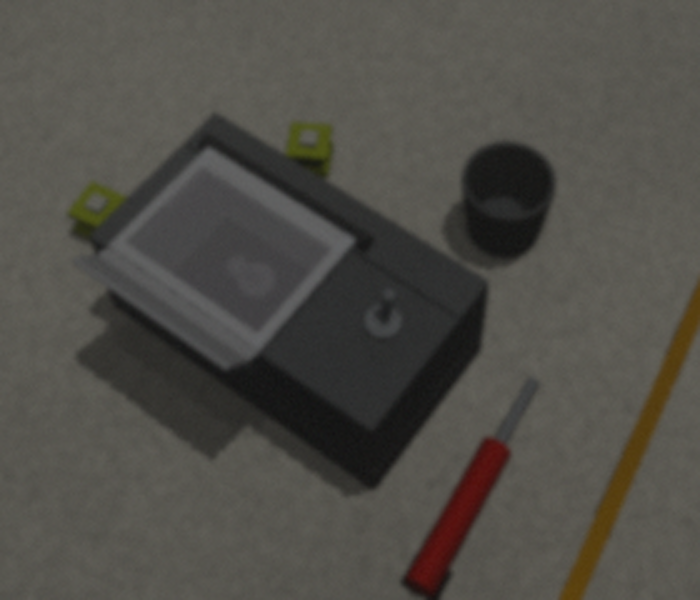

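View pics/top0c.png

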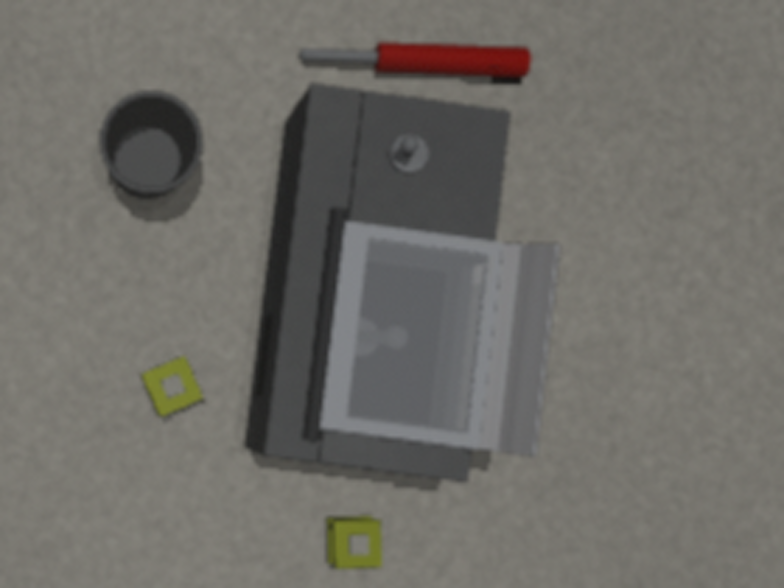

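View pics/scene0.png

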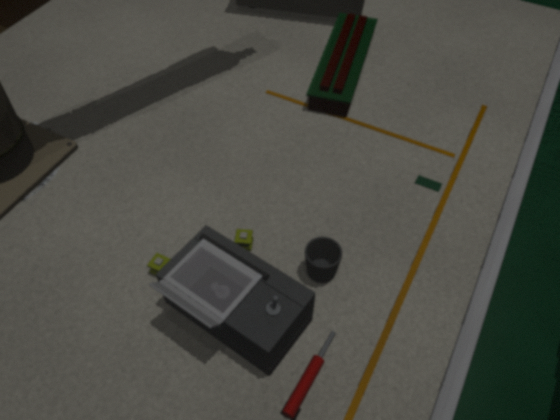

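```bash
cat > fit.py <<'E'
from h import *
from scipy.optimize import least_squares
def W(P,b):
    x,y,a=P; b=np.atleast_2d(b)/1000.; c,s=np.cos(a),np.sin(a)
    return np.c_[x+c*b[:,0]-s*b[:,1], y+s*b[:,0]+c*b[:,1], b[:,2]]
E
python3 - <<'E'
from fit import *
T=robot.get_image('top'); S=robot.get_image('scene')
tp=[((313,86),(72,-140,90)),((508,110),(-48,-140,90)),((265,455),(72,80,90)),((468,480),(-48,80,90)),((553,243),(-75,-60,114)),((532,455),(-75,60,114)),((397,337),(-2,0,68))]
sp=[((215,113),(72,80,90)),((487,287),(72,-140,90)),((374,430),(-48,-140,90)),((375,487),(-48,-140,0)),((82,258),(-75,60,114)),((228,370),(-75,-60,114))]
ut=np.array([u for u,_ in tp])/2.8+[240,90]; us=np.array([u for u,_ in sp])/2.5+[120,180]
bt=[b for _,b in tp]; bs=[b for _,b in sp]
def res(P): return np.r_[(proj(T,W(P,bt))-ut).ravel(),(proj(S,W(P,bs))-us).ravel()]
r=least_squares(res,[.6,-.09,1.57],loss='soft_l1'); P=r.x; print(P, np.round(res(P).reshape(-1,2),1).tolist())
np.save('P.npy',P)
for n,b in dict(well=(0,0,30),hinge=(47,0,92),lip=(-75,0,114),tip=(-2,0,68),on=(26,0,68),spare=(10,-105,113)).items():
    print(n,np.round(W(P,b)[0],4))
print('bx',np.cos(P[2]),np.sin(P[2]))
E
```

```text
[ 0.57705924 -0.0708439   1.42996144] [[-1.4, -1.8], [0.9, -0.4], [-0.7, 0.1], [0.1, 0.6], [1.6, 0.2], [0.8, 0.2], [-0.4, -0.3], [0.2, -2.3], [1.8, -3.8], [-0.3, -0.1], [0.1, 1.6], [-3.6, 0.5], [0.1, -0.4]]
well [ 0.5771 -0.0708  0.03  ]
hinge [ 0.5837 -0.0243  0.092 ]
lip [ 0.5665 -0.1451  0.114 ]
tip [ 0.5768 -0.0728  0.068 ]
on [ 0.5807 -0.0451  0.068 ]
spare [ 0.6824 -0.0757  0.113 ]
bx 0.14036978024506513 0.9900991489714311
```

```bash
cat > plan.py <<'E'
from fit import *
from scipy.spatial.transform import Rotation as Ro
P=np.load('P.npy')
def pose(tip,tau):
    a=P[2]; bx=np.array([np.cos(a),np.sin(a),0]); ey=np.array([-np.sin(a),np.cos(a),0]); t=np.radians(tau)
    z=np.sin(t)*bx-np.cos(t)*np.array([0,0,1]); y=-ey; x=np.cross(y,z)
    return W(P,tip)[0]-.173*z, np.c_[x,y,z]
def cornertip(c,tau,r=11): # inner corner (bx,z)->tip
    t=np.radians(tau); return (c[0]-r*np.cos(t),0,c[1]-r*np.sin(t))
def cur():
    s=robot.sense(); p=np.array(s['eef_pos']); R=np.array(s['orientation']); tip=p+.173*R[:,2]
    a=P[2]; d=tip-[P[0],P[1],0]; c,sn=np.cos(a),np.sin(a)
    print('t',round(s['clock'],2),'tipbox',np.round([1e3*(c*d[0]+sn*d[1]),1e3*(-sn*d[0]+c*d[1]),1e3*tip[2]],1),'F',np.round(s['force'],1),'w',round(s['width'],2))
    return p,R
def go(way,p=None,R=None):
    """way: list of (tip,tau,nrows); prints rows in calls of 5; all relative to each call's start"""
    if p is None: p,R=cur()
    rows=[]
    for tip,tau,n in way:
        p1,R1=pose(tip,tau); rv=Ro.from_matrix(R1@R.T).as_rotvec()
        for i in range(1,n+1):
            f=i/n; rows.append((p+(p1-p)*f, Ro.from_rotvec(rv*f).as_matrix()@R))
        print('  step',np.round(np.linalg.norm(p1-p)*1e3/n,1),'mm/row',np.round(np.degrees(np.linalg.norm(rv))/n,1),'deg/row')
        p,R=p1,R1
    return rows
def emit(rows,p0,R0):
    for k in range(0,len(rows),5):
        out=[]
        for p,R in rows[k:k+5]:
            out.append([np.round((p-p0)*1e3,0).astype(int).tolist(),np.round(np.degrees(Ro.from_matrix(R@R0.T).as_rotvec()),1).tolist(),-1])
        print(out)
        # commanded end as rounded
        d=out[-1]; p0=p0+np.array(d[0])/1e3; R0=Ro.from_rotvec(np.radians(d[1])).as_matrix()@R0
def run(way):
    p,R=cur(); emit(go(way,p,R),p,R)
E
python3 - <<'E'
from plan import *
run([((-150,0,210),0,15),((-130,0,120),40,5)])
E
```

```text
t 1.2 tipbox [582.3 384.1 231.7] F [-0.3 -0.4  0.5] w 1.0
  step 55.1 mm/row 4.8 deg/row
  step 31.8 mm/row 8.0 deg/row
[[[19, -52, -1], [-0.0, 0.0, -4.8], -1], [[37, -104, -3], [-0.0, 0.0, -9.5], -1], [[56, -156, -4], [-0.0, 0.0, -14.3], -1], [[74, -208, -6], [-0.0, 0.0, -19.1], -1], [[93, -260, -7], [-0.0, 0.0, -23.9], -1]]
[[[18, -52, -2], [-0.0, 0.0, -4.7], -1], [[37, -103, -3], [-0.0, 0.0, -9.5], -1], [[55, -155, -5], [-0.0, 0.0, -14.3], -1], [[74, -207, -6], [-0.0, 0.0, -19.1], -1], [[92, -259, -7], [-0.0, 0.0, -23.8], -1]]
[[[19, -52, -2], [-0.0, 0.0, -4.8], -1], [[37, -104, -3], [-0.0, 0.0, -9.6], -1], [[56, -156, -5], [-0.0, 0.0, -14.4], -1], [[74, -208, -6], [-0.0, 0.0, -19.1], -1], [[93, -260, -8], [-0.0, 0.0, -23.9], -1]]
[[[-3, -18, -26], [7.9, -1.1, -0.0], -1], [[-6, -36, -52], [15.8, -2.2, -0.0], -1], [[-8, -54, -78], [23.8, -3.4, -0.0], -1], [[-11, -72, -104], [31.7, -4.5, -0.0], -1], [[-13, -90, -130], [39.6, -5.6, -0.0], -1]]
```

>>> move_arm --increments '[[[14,-39,-1],[0,0,-3.6],-1],[[28,-78,-2],[0,0,-7.2],-1],[[42,-117,-3],[0,0,-10.7],-1],[[56,-156,-4],[0,0,-14.3],-1],[[69,-195,-5],[0,0,-17.9],-1]]'

```text
clock: 1.7
eef_pos: [0.3479, 0.3628, 0.3998]
orientation: [[-0.713, 0.701, 0.0], [0.701, 0.713, 0.001], [0.0, 0.001, -1.0]]
force: [0.9, -0.8, 0.8]
width: 0.146
```

>>> move_arm --increments '[[[14,-39,-1],[0,0,-3.6],-1],[[28,-78,-2],[0,0,-7.2],-1],[[42,-117,-3],[0,0,-10.7],-1],[[56,-156,-4],[0,0,-14.3],-1],[[69,-195,-5],[0,0,-17.9],-1]]'

```text
clock: 2.2
eef_pos: [0.4168, 0.1678, 0.395]
orientation: [[-0.463, 0.886, 0.001], [0.886, 0.463, 0.001], [0.0, 0.001, -1.0]]
force: [1.0, 0.0, -0.3]
width: 0.0
```

>>> move_arm --increments '[[[14,-39,-1],[0,0,-3.6],-1],[[28,-78,-2],[0,0,-7.2],-1],[[42,-117,-3],[0,0,-10.7],-1],[[56,-156,-4],[0,0,-14.3],-1],[[69,-195,-5],[0,0,-17.9],-1]]'

```text
clock: 2.7
eef_pos: [0.4857, -0.0272, 0.3901]
orientation: [[-0.168, 0.986, 0.001], [0.986, 0.168, 0.0], [0.0, 0.001, -1.0]]
force: [0.4, 0.8, -0.8]
width: -0.001
```

>>> move_arm --increments '[[[14,-39,-1],[0,0,-3.6],-1],[[28,-78,-2],[0,0,-7.2],-1],[[42,-117,-3],[0,0,-10.7],-1],[[56,-156,-4],[0,0,-14.3],-1],[[69,-195,-5],[0,0,-17.9],-1]]'

```text
clock: 3.2
eef_pos: [0.555, -0.2218, 0.3849]
orientation: [[0.142, 0.99, 0.001], [0.99, -0.142, -0.0], [0.0, 0.001, -1.0]]
force: [0.5, 0.4, 0.2]
width: -0.001
```

Run:
```python
from plan import *
run([((-150,0,150),20,5),((-120,0,110),40,5)])
```

```text
t 3.2 tipbox [-152.6    0.5  211.9] F [0.5 0.4 0.2] w -0.0
  step 18.4 mm/row 4.0 deg/row
  step 14.7 mm/row 4.0 deg/row
[[[-1, -11, -14], [4.0, -0.6, 0.0], -1], [[-3, -22, -29], [7.9, -1.1, 0.0], -1], [[-4, -34, -43], [11.9, -1.7, 0.1], -1], [[-6, -45, -58], [15.8, -2.2, 0.1], -1], [[-7, -56, -72], [19.8, -2.8, 0.1], -1]]
[[[-1, -4, -14], [4.0, -0.5, -0.0], -1], [[-2, -9, -28], [7.9, -1.1, -0.0], -1], [[-2, -13, -42], [11.9, -1.7, 0.0], -1], [[-3, -18, -56], [15.8, -2.2, 0.0], -1], [[-3, -22, -70], [19.8, -2.8, 0.0], -1]]
```

>>> move_arm --increments '[[[-1,-11,-14],[4,-0.6,0],-1],[[-3,-22,-29],[7.9,-1.1,0],-1],[[-4,-34,-43],[11.9,-1.7,0],-1],[[-6,-45,-58],[15.8,-2.2,0],-1],[[-7,-56,-72],[19.8,-2.8,0],-1]]'

```text
clock: 3.7
eef_pos: [0.5474, -0.2769, 0.3122]
orientation: [[0.131, 0.99, 0.049], [0.929, -0.14, 0.341], [0.345, 0.001, -0.939]]
force: [-0.0, -1.0, -0.4]
width: 0.003
```

>>> move_arm --increments '[[[-1,-4,-14],[4,-0.5,0],-1],[[-2,-9,-28],[7.9,-1.1,0],-1],[[-2,-13,-42],[11.9,-1.7,0],-1],[[-3,-18,-56],[15.8,-2.2,0],-1],[[-3,-22,-70],[19.8,-2.8,0],-1]]'

```text
clock: 4.2
eef_pos: [0.5445, -0.2988, 0.2423]
orientation: [[0.107, 0.99, 0.091], [0.757, -0.14, 0.638], [0.645, 0.0, -0.764]]
force: [0.1, -0.5, -0.3]
width: -0.001
```

Run:
```python
from plan import *
c=cornertip((-59,88),40); print(c)
run([((-110,0,80),40,3),(c,40,5)])
p=shot('scene','s1'); q=shot('top','t1')
tips=W(P,[(-120,0,110),(-75,0,114),(-75,60,114),(-75,-60,114),(-2,0,68)])
for n,im in(('s1',p),('t1',q)):
    f=im['frame'][:,:,::-1].copy()
    uv=proj(im,tips); print(np.round(uv))
    a=cv2.resize(f[150:400,120:460] if n=='s1' else f[60:310,200:540],None,fx=2.3,fy=2.3,interpolation=cv2.INTER_CUBIC)
    o=np.array([120,150] if n=='s1' else [200,60])
    for u in uv: cv2.circle(a,tuple(((u-o)*2.3).astype(int).tolist()),2,(0,0,255),-1)
    a=cv2.convertScaleAbs(a,alpha=1.6); cv2.imwrite(f'pics/{n}c.png',a)
```

```text
(np.float64(-67.42648887430876), 0, np.float64(80.92933629344807))
t 4.2 tipbox [-118.7    0.2  110. ] F [ 0.1 -0.5 -0.3] w -0.0
  step 10.4 mm/row 0.1 deg/row
  step 8.5 mm/row 0.0 deg/row
[[[1, 3, -10], [-0.0, 0.0, -0.0], -1], [[1, 6, -20], [-0.1, 0.0, -0.0], -1], [[2, 9, -30], [-0.1, 0.0, -0.0], -1], [[3, 17, -30], [-0.1, 0.0, -0.0], -1], [[4, 26, -29], [-0.1, 0.0, -0.0], -1]]
[[[1, 8, 0], [-0.0, 0.0, -0.0], -1], [[2, 17, 0], [-0.0, 0.0, -0.0], -1], [[4, 25, 0], [-0.0, 0.0, -0.0], -1]]
[[158. 330.]
 [179. 305.]
 [149. 284.]
 [211. 328.]
 [215. 286.]]
[[462. 218.]
 [435. 215.]
 [431. 253.]
 [439. 177.]
 [381. 210.]]
```

View pics/s1c.png

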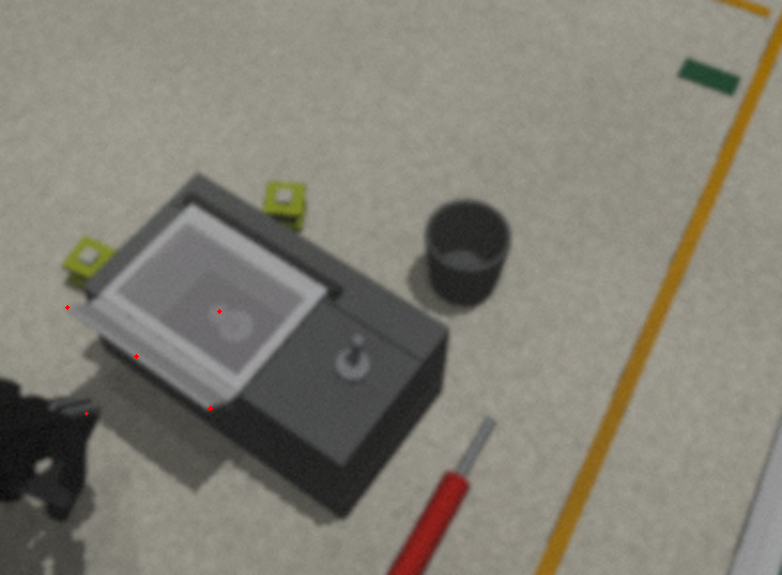

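View pics/t1c.png

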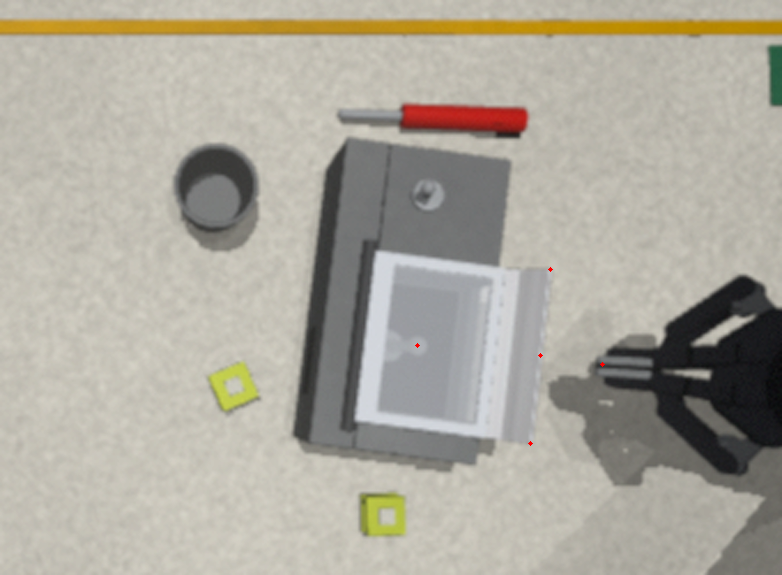

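>>> move_arm --increments '[[[1,3,-10],[0,0,0],-1],[[1,6,-20],[0,0,0],-1],[[2,9,-30],[0,0,0],-1],[[3,17,-30],[0,0,0],-1],[[4,26,-30],[0,0,0],-1]]'

```text
clock: 4.8
eef_pos: [0.5487, -0.2715, 0.2127]
orientation: [[0.107, 0.99, 0.09], [0.759, -0.14, 0.636], [0.643, -0.0, -0.766]]
force: [0.6, 0.2, -0.5]
width: -0.001
```

>>> move_arm --increments '[[[1,8,0],[0,0,0],-1],[[2,16,0],[0,0,0],-1],[[4,24,0],[0,0,0],-1],[[4,24,0],[0,0,0],-1]]'

```text
clock: 5.2
eef_pos: [0.553, -0.2469, 0.213]
orientation: [[0.106, 0.99, 0.089], [0.758, -0.138, 0.637], [0.643, 0.0, -0.766]]
force: [-0.5, 0.3, -0.4]
width: -0.002
```

```bash
cat >> plan.py <<'E'
def look(tag,pts=None):
    for n,c,r in(('s','scene',(150,400,120,460)),('t','top',(60,310,200,540))):
        im=robot.get_image(c); f=im['frame'][:,:,::-1]
        a=cv2.resize(f[r[0]:r[1],r[2]:r[3]],None,fx=2.3,fy=2.3,interpolation=cv2.INTER_CUBIC)
        a=cv2.convertScaleAbs(a,alpha=1.7)
        if pts is not None:
            for u in proj(im,W(P,pts)): cv2.circle(a,tuple(((u-[r[2],r[0]])*2.3).astype(int).tolist()),2,(0,0,255),-1)
        cv2.imwrite(f'pics/{n}{tag}.png',a)
def arc(th,r,tau):
    return cornertip((47-r*np.cos(th),92+r*np.sin(th)),tau)
E
python3 - <<'E'
from plan import *
look('2',[(-75,0,114)])
run([(arc(t,104,40),40,3 if i else 4) for i,t in enumerate((0.08,.2,.32,.44,.56))])
E
```

```text
t 5.3 tipbox [-68.   -0.6  80.3] F [ 0.1 -0.3 -0.1] w 0.0
  step 3.3 mm/row 0.0 deg/row
  step 4.2 mm/row 0.0 deg/row
  step 4.2 mm/row 0.0 deg/row
  step 4.2 mm/row 0.0 deg/row
  step 4.2 mm/row 0.0 deg/row
[[[0, 1, 3], [0.0, 0.0, -0.0], -1], [[0, 1, 6], [0.0, 0.0, -0.0], -1], [[0, 2, 10], [0.0, 0.0, -0.0], -1], [[0, 3, 13], [0.0, 0.0, -0.0], -1], [[0, 4, 17], [0.0, 0.0, -0.0], -1]]
[[[0, 0, 4], [0.0, 0.0, -0.0], -1], [[0, 1, 8], [0.0, 0.0, -0.0], -1], [[0, 2, 12], [0.0, 0.0, -0.0], -1], [[0, 3, 16], [0.0, 0.0, -0.0], -1], [[0, 4, 20], [0.0, 0.0, -0.0], -1]]
[[[1, 1, 4], [0.0, 0.0, -0.0], -1], [[1, 3, 8], [0.0, 0.0, -0.0], -1], [[1, 4, 12], [0.0, 0.0, -0.0], -1], [[1, 6, 16], [0.0, 0.0, -0.0], -1], [[2, 8, 19], [0.0, 0.0, -0.0], -1]]
[[[0, 2, 4], [0.0, 0.0, -0.0], -1]]
```

View pics/s2.png

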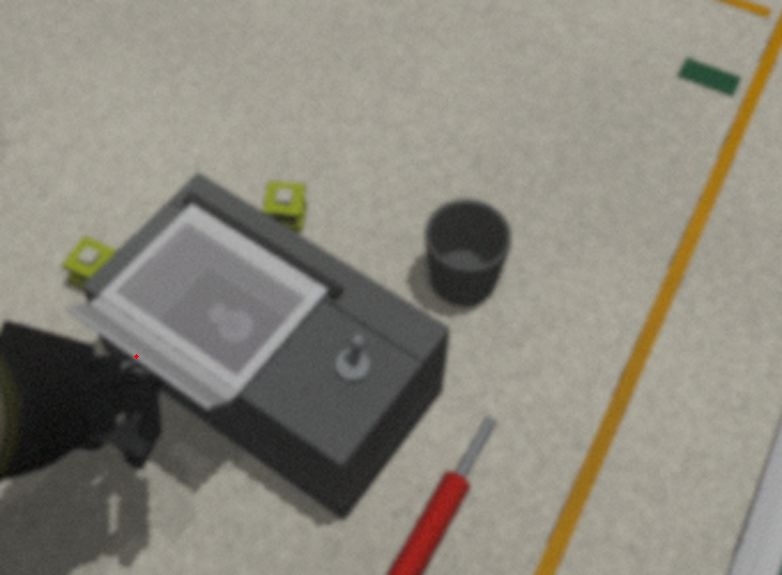

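View pics/t2.png

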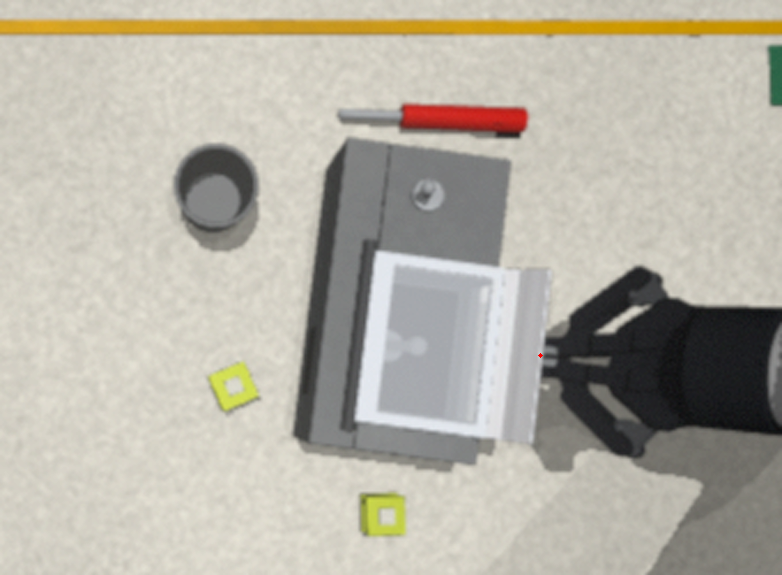

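The finger now passes beneath the lip (lip edge at about (545,355) in the top view, finger hidden under it), with the guard still shut. I'll lift.

>>> move_arm --increments '[[[0,1,3],[0,0,0],-1],[[0,1,6],[0,0,0],-1],[[0,2,10],[0,0,0],-1],[[0,3,13],[0,0,0],-1],[[0,4,17],[0,0,0],-1]]'

```text
clock: 5.8
eef_pos: [0.5522, -0.2455, 0.2301]
orientation: [[0.109, 0.99, 0.091], [0.76, -0.142, 0.635], [0.641, 0.0, -0.767]]
force: [-1.6, -5.2, 1.5]
width: -0.001
```

>>> move_arm --increments '[[[0,0,4],[0,0,0],-1],[[0,1,8],[0,0,0],-1],[[0,2,12],[0,0,0],-1],[[0,3,16],[0,0,0],-1],[[0,4,20],[0,0,0],-1]]'

```text
clock: 6.3
eef_pos: [0.5526, -0.2399, 0.25]
orientation: [[0.107, 0.99, 0.09], [0.758, -0.14, 0.637], [0.643, -0.0, -0.766]]
force: [0.7, -0.1, -0.9]
width: -0.006
```

Run:
```python
from plan import *
look('3')
run([(arc(t,r,40),40,3) for i,(t,r) in enumerate(((.44,104),(.56,104),(.7,104),(.85,103),(1.0,100)))])
```

```text
t 6.4 tipbox [-59.5   0.5 117.8] F [ 0.  -0.6  0.1] w -0.0
  step 4.1 mm/row 0.0 deg/row
  step 4.2 mm/row 0.0 deg/row
  step 4.8 mm/row 0.0 deg/row
  step 5.2 mm/row 0.0 deg/row
  step 5.2 mm/row 0.0 deg/row
[[[0, 1, 4], [-0.0, 0.0, -0.0], -1], [[1, 3, 8], [-0.0, 0.0, -0.0], -1], [[1, 4, 11], [-0.0, 0.0, -0.1], -1], [[1, 6, 15], [-0.0, 0.0, -0.1], -1], [[2, 8, 19], [-0.0, 0.0, -0.1], -1]]
[[[0, 2, 3], [-0.0, 0.0, 0.0], -1], [[0, 5, 7], [-0.0, 0.0, 0.0], -1], [[1, 8, 11], [-0.0, 0.0, 0.0], -1], [[1, 10, 15], [-0.0, 0.0, 0.0], -1], [[2, 14, 19], [-0.0, 0.0, 0.0], -1]]
[[[0, 4, 3], [-0.0, 0.0, 0.0], -1], [[1, 8, 7], [-0.0, 0.0, 0.0], -1], [[1, 12, 9], [-0.0, 0.0, 0.0], -1], [[2, 17, 11], [-0.0, 0.0, 0.0], -1], [[3, 22, 13], [-0.0, 0.0, 0.0], -1]]
```

View pics/s3.png

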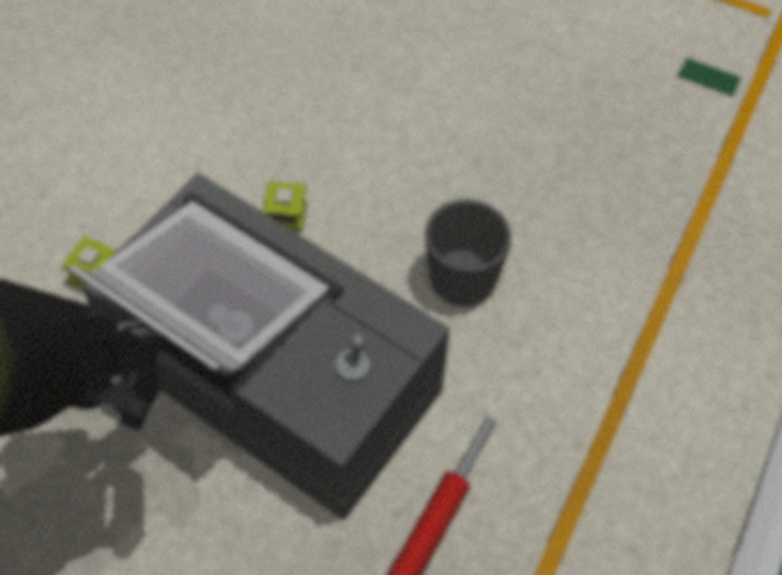

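View pics/t3.png

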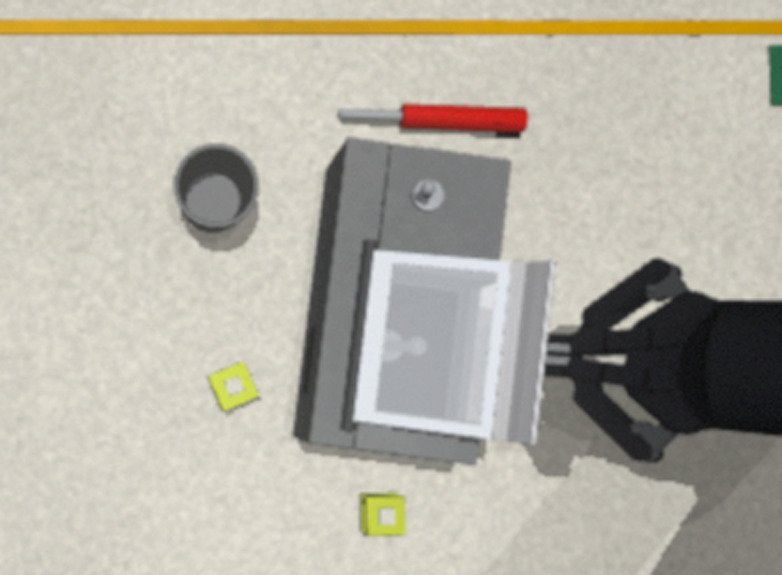

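The guard has risen a little and rides on the finger, the lip showing as a narrow bright strip from (75,270) to (225,370) in the scene view. Continuing.

>>> move_arm --increments '[[[0,1,4],[0,0,0],-1],[[1,3,8],[0,0,0],-1],[[1,4,11],[0,0,0],-1],[[1,6,15],[0,0,0],-1],[[2,8,19],[0,0,0],-1]]'

```text
clock: 6.9
eef_pos: [0.5544, -0.2323, 0.2691]
orientation: [[0.108, 0.99, 0.09], [0.758, -0.14, 0.636], [0.643, -0.0, -0.766]]
force: [-0.8, -0.7, 0.4]
width: -0.001
```

>>> move_arm --increments '[[[0,2,3],[0,0,0],-1],[[0,5,7],[0,0,0],-1],[[1,8,11],[0,0,0],-1],[[1,10,15],[0,0,0],-1],[[2,14,19],[0,0,0],-1]]'

```text
clock: 7.4
eef_pos: [0.5564, -0.2183, 0.2881]
orientation: [[0.108, 0.99, 0.09], [0.759, -0.14, 0.636], [0.643, -0.0, -0.766]]
force: [0.5, -0.4, 1.1]
width: 0.001
```

Run:
```python
from plan import *
look('4')
run([(arc(t,r,40),40,3) for i,(t,r) in enumerate(((.85,102),(1.0,97),(1.15,90),(1.3,83),(1.42,79)))])
```

```text
t 7.5 tipbox [-37.2  -0.6 156. ] F [ 0.2 -1.5 -0.2] w 0.0
  step 3.4 mm/row 0.0 deg/row
  step 5.2 mm/row 0.0 deg/row
  step 5.2 mm/row 0.0 deg/row
  step 4.9 mm/row 0.0 deg/row
  step 3.5 mm/row 0.0 deg/row
[[[0, 3, 2], [-0.0, 0.0, -0.0], -1], [[0, 6, 4], [-0.0, 0.0, -0.0], -1], [[1, 8, 6], [-0.0, 0.1, -0.1], -1], [[1, 13, 7], [-0.0, 0.1, -0.1], -1], [[2, 18, 9], [-0.0, 0.1, -0.1], -1]]
[[[1, 5, 2], [-0.0, -0.0, 0.0], -1], [[1, 10, 2], [-0.0, -0.0, 0.0], -1], [[2, 16, 2], [-0.0, -0.0, 0.0], -1], [[3, 21, 2], [-0.0, -0.0, 0.0], -1], [[4, 25, 1], [-0.0, -0.0, 0.0], -1]]
[[[0, 5, 0], [-0.0, -0.0, 0.0], -1], [[1, 10, -1], [-0.0, -0.0, 0.0], -1], [[1, 14, -2], [-0.0, -0.0, 0.0], -1], [[2, 17, -2], [-0.0, -0.0, 0.0], -1], [[2, 20, -3], [-0.0, -0.0, 0.0], -1]]
```

View pics/s4.png

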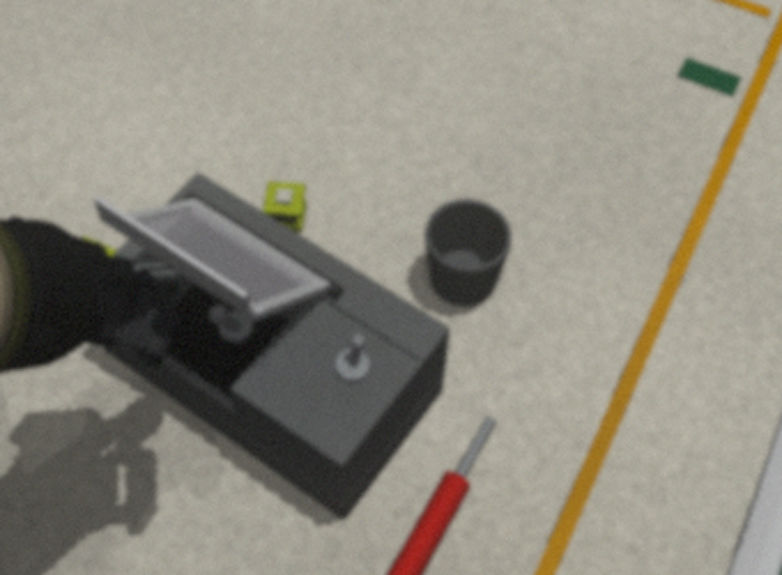

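View pics/t4.png

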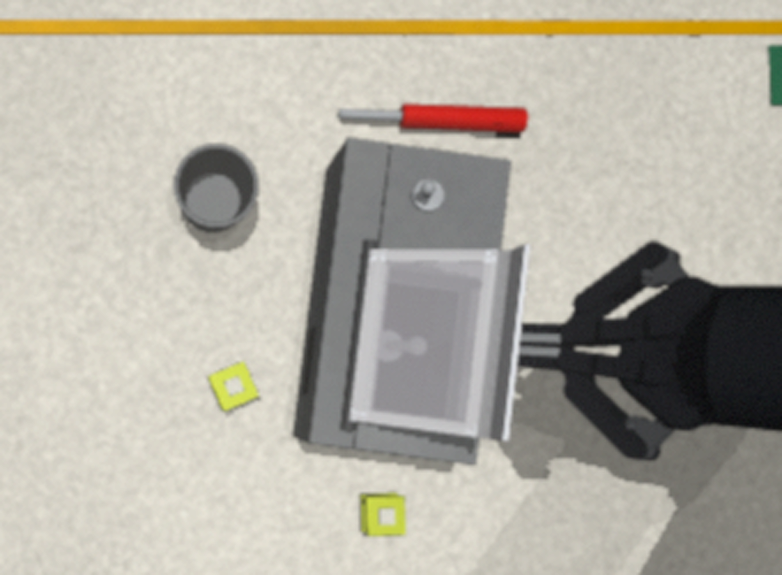

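The guard stands about half open on the finger, and the well with the toggle is visible underneath at (235,320). Continuing.

>>> move_arm --increments '[[[0,3,2],[0,0,0],-1],[[0,6,4],[0,0,0],-1],[[1,8,6],[0,0,0],-1],[[1,13,7],[0,0,0],-1],[[2,18,9],[0,0,0],-1]]'

```text
clock: 8.0
eef_pos: [0.5584, -0.2001, 0.2968]
orientation: [[0.108, 0.99, 0.09], [0.758, -0.14, 0.636], [0.643, -0.0, -0.766]]
force: [-0.4, -0.7, 0.7]
width: 0.002
```

>>> move_arm --increments '[[[1,5,2],[0,0,0],-1],[[1,10,2],[0,0,0],-1],[[2,16,2],[0,0,0],-1],[[3,21,2],[0,0,0],-1],[[4,25,1],[0,0,0],-1]]'

```text
clock: 8.5
eef_pos: [0.5626, -0.1748, 0.2977]
orientation: [[0.107, 0.99, 0.09], [0.758, -0.14, 0.637], [0.643, 0.0, -0.766]]
force: [0.4, -0.5, -0.3]
width: -0.004
```

Run:
```python
from plan import *
look('5')
run([(arc(t,r,40),40,n) for i,(t,r,n) in enumerate(((1.42,79,3),(1.55,78,4),(1.7,77,4),(1.78,76,4)))])
```

```text
t 8.6 tipbox [ 6.50e+00 -1.00e-01  1.65e+02] F [ 0.2  0.8 -0.5] w 0.0
  step 6.8 mm/row 0.0 deg/row
  step 2.6 mm/row 0.0 deg/row
  step 2.9 mm/row 0.0 deg/row
  step 1.5 mm/row 0.0 deg/row
[[[1, 7, -1], [-0.0, -0.0, -0.0], -1], [[2, 13, -1], [-0.0, -0.0, -0.0], -1], [[3, 20, -2], [-0.0, -0.0, -0.1], -1], [[3, 23, -2], [-0.0, -0.0, -0.1], -1], [[3, 25, -2], [-0.0, -0.0, -0.1], -1]]
[[[1, 3, 0], [-0.0, -0.0, 0.0], -1], [[1, 5, 0], [-0.0, -0.0, 0.0], -1], [[1, 8, 0], [-0.0, -0.0, 0.0], -1], [[2, 11, -1], [-0.0, -0.0, 0.0], -1], [[2, 14, -1], [-0.0, -0.0, 0.0], -1]]
[[[1, 3, -1], [-0.0, -0.0, 0.0], -1], [[1, 4, -1], [-0.0, -0.0, 0.0], -1], [[1, 6, -2], [-0.0, -0.0, 0.0], -1], [[1, 7, -2], [-0.0, -0.0, 0.0], -1], [[1, 8, -3], [-0.0, -0.0, 0.0], -1]]
```

View pics/s5.png

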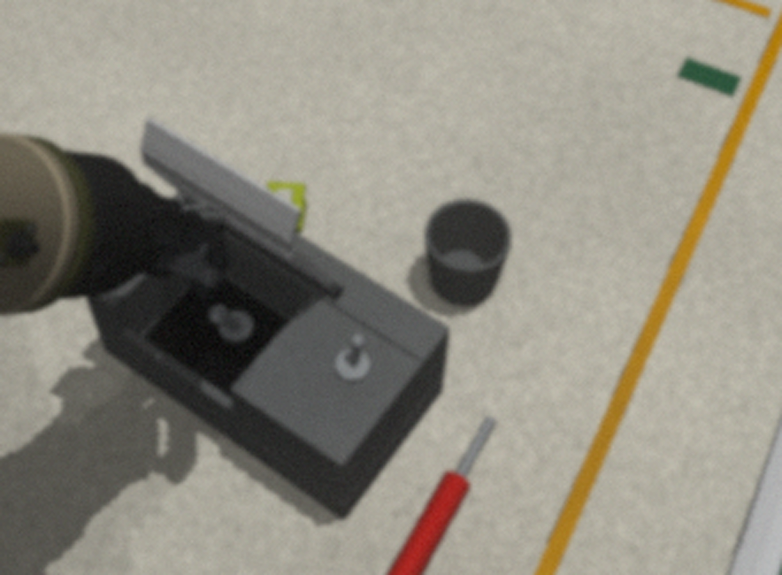

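View pics/t5.png

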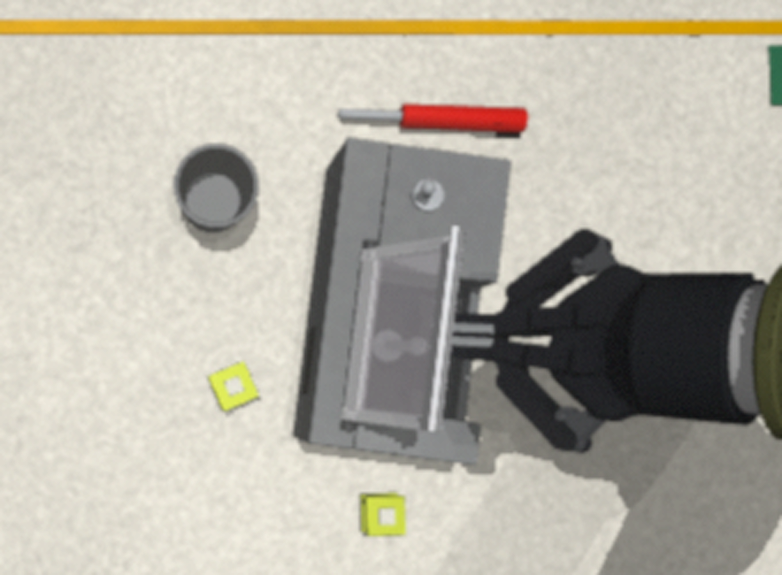

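The guard is nearing upright (lip edge at about (445,330) in the top view). I'll push it past the balance point.

>>> move_arm --increments '[[[1,5,0],[0,0,0],-1],[[1,10,-1],[0,0,0],-1],[[2,15,-1],[0,0,0],-1],[[3,20,-2],[0,0,0],-1],[[3,25,-2],[0,0,0],-1]]'

```text
clock: 9.1
eef_pos: [0.5656, -0.1499, 0.2956]
orientation: [[0.107, 0.99, 0.09], [0.758, -0.14, 0.636], [0.643, -0.0, -0.766]]
force: [-0.6, -0.1, 0.2]
width: -0.001
```

>>> move_arm --increments '[[[1,3,0],[0,0,0],-1],[[1,5,0],[0,0,0],-1],[[1,8,0],[0,0,0],-1],[[2,11,-1],[0,0,0],-1],[[2,14,-1],[0,0,0],-1]]'

```text
clock: 9.6
eef_pos: [0.5675, -0.1362, 0.2946]
orientation: [[0.108, 0.99, 0.09], [0.759, -0.14, 0.636], [0.643, -0.0, -0.766]]
force: [0.2, 0.2, 0.2]
width: -0.002
```

>>> move_arm --increments '[[[1,3,-1],[0,0,0],-1],[[1,4,-1],[0,0,0],-1],[[1,6,-2],[0,0,0],-1],[[1,7,-2],[0,0,0],-1],[[1,8,-3],[0,0,0],-1]]'

```text
clock: 10.1
eef_pos: [0.5685, -0.1285, 0.2918]
orientation: [[0.107, 0.99, 0.09], [0.759, -0.14, 0.636], [0.643, 0.0, -0.766]]
force: [0.1, 0.2, -0.7]
width: 0.002
```

Run:
```python
from plan import *
look('6')
cur()
```

```text
t 10.2 tipbox [ 53.1   0.5 159.1] F [-0.3 -0.1  0.3] w 0.0
```

View pics/s6.png

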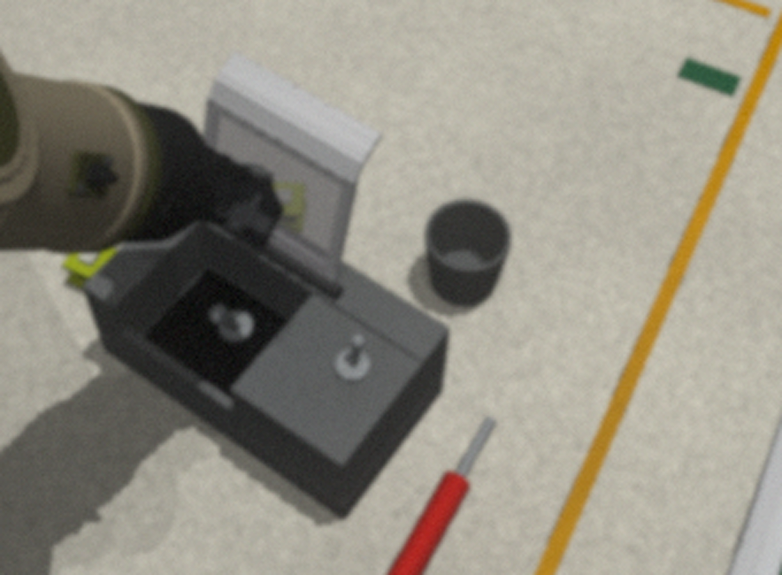

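View pics/t6.png

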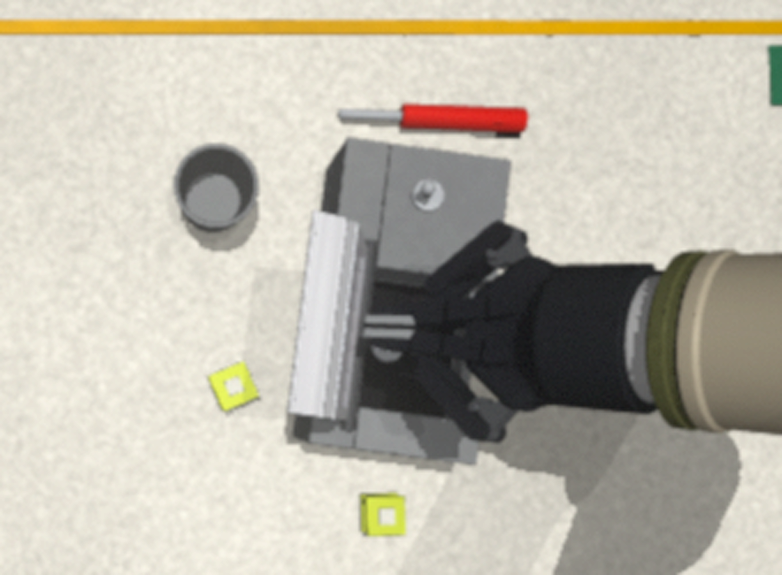

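Run:
```python
from plan import *
run([((-80,0,165),35,5),((-90,0,100),12,5)])
```

```text
t 10.2 tipbox [ 53.1   0.5 159.1] F [-0.3 -0.1  0.3] w 0.0
  step 24.4 mm/row 1.0 deg/row
  step 13.0 mm/row 4.6 deg/row
[[[-3, -24, 3], [-1.0, 0.1, -0.0], -1], [[-7, -48, 6], [-2.0, 0.3, -0.0], -1], [[-10, -72, 9], [-3.0, 0.4, -0.0], -1], [[-13, -96, 12], [-4.0, 0.6, -0.0], -1], [[-17, -120, 15], [-4.9, 0.7, -0.0], -1]]
[[[2, 11, -7], [-4.6, 0.6, -0.0], -1], [[3, 21, -15], [-9.2, 1.3, -0.0], -1], [[5, 32, -22], [-13.7, 1.9, -0.0], -1], [[6, 42, -30], [-18.3, 2.6, -0.0], -1], [[8, 53, -37], [-22.8, 3.2, -0.0], -1]]
```

>>> move_arm --increments '[[[-3,-24,3],[-1,0.1,0],-1],[[-7,-48,6],[-2,0.3,0],-1],[[-10,-72,9],[-3,0.4,0],-1],[[-13,-96,12],[-4,0.6,0],-1],[[-17,-120,15],[-4.9,0.7,0],-1]]'

```text
clock: 10.7
eef_pos: [0.551, -0.251, 0.3071]
orientation: [[0.116, 0.99, 0.081], [0.811, -0.141, 0.567], [0.573, -0.0, -0.82]]
force: [0.1, -0.1, -0.4]
width: 0.002
```

>>> move_arm --increments '[[[2,11,-7],[-4.6,0.6,0],-1],[[3,21,-15],[-9.2,1.3,0],-1],[[5,32,-22],[-13.7,1.9,0],-1],[[6,42,-30],[-18.3,2.6,0],-1],[[8,53,-37],[-22.8,3.2,0],-1]]'

```text
clock: 11.2
eef_pos: [0.5593, -0.1967, 0.2697]
orientation: [[0.138, 0.99, 0.029], [0.969, -0.141, 0.202], [0.204, 0.001, -0.979]]
force: [0.2, -0.1, 0.4]
width: 0.001
```

Run:
```python
from plan import *
look('7',[(-2,0,68),(-48,50,55),(-48,-50,55),(-40,-50,90)])
for c in('scene','top'):
    im=robot.get_image(c)
    for r in robot.find_in(im,'toggle_tip')[:2]:
        X=atz(im,r['uv'],.068); d=X-[P[0],P[1],0]; cc,s=np.cos(P[2]),np.sin(P[2]); print(c,np.round(r['uv']),r['p'],np.round(1e3*np.array([cc*d[0]+s*d[1],-s*d[0]+cc*d[1]]),1))
run([((-90,0,63),12,5),((-40,0,63),12,5),((-20,0,63),12,5)])
```

```text
top [377. 208.] 0.42 [ 6.  -1.8]
top [299. 226.] 0.33 [131.4  44.4]
t 11.5 tipbox [-91.3  -0.2 101. ] F [-0.8  0.1  0.8] w -0.0
  step 7.6 mm/row 0.0 deg/row
  step 10.0 mm/row 0.0 deg/row
  step 4.0 mm/row 0.0 deg/row
[[[0, 0, -8], [-0.0, 0.0, 0.0], -1], [[0, 1, -15], [-0.0, 0.0, 0.0], -1], [[0, 1, -23], [-0.0, 0.0, 0.1], -1], [[0, 1, -30], [-0.1, 0.0, 0.1], -1], [[0, 2, -38], [-0.1, 0.0, 0.1], -1]]
[[[2, 9, 0], [0.0, 0.0, -0.0], -1], [[3, 19, 0], [0.0, 0.0, -0.0], -1], [[4, 29, 0], [0.0, 0.0, -0.0], -1], [[6, 39, 0], [0.0, 0.0, -0.0], -1], [[7, 49, 0], [0.0, 0.0, -0.0], -1]]
[[[1, 4, 0], [0.0, 0.0, -0.0], -1], [[1, 8, 0], [0.0, 0.0, -0.0], -1], [[2, 12, 0], [0.0, 0.0, -0.0], -1], [[2, 16, 0], [0.0, 0.0, -0.0], -1], [[3, 20, 0], [0.0, 0.0, -0.0], -1]]
```

View pics/s7.png

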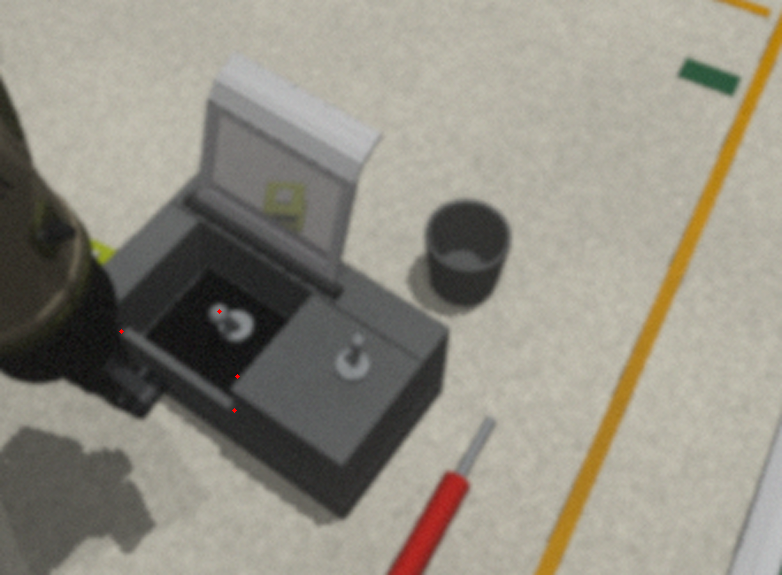

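View pics/t7.png

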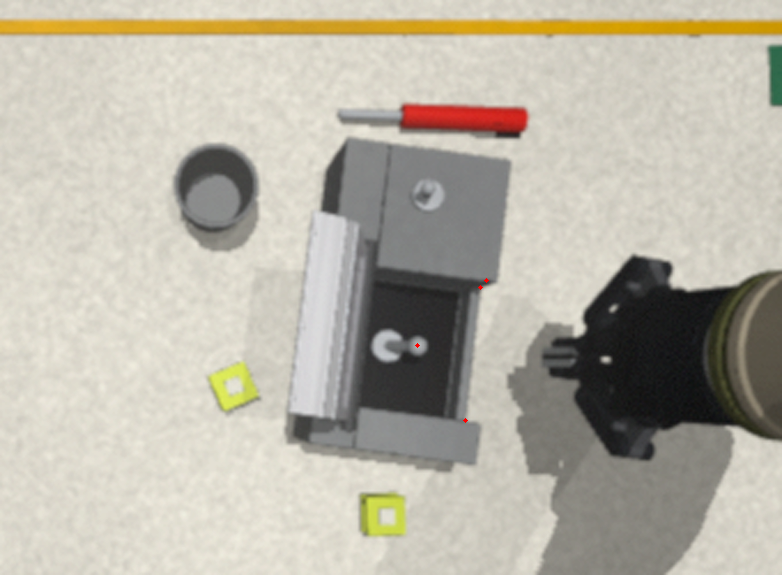

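The guard stays open on its own; the knob sits at (418,346) in the top view, right on my prediction. Moving in over the low wall to the knob.

>>> move_arm --increments '[[[0,0,-8],[0,0,0],-1],[[0,1,-15],[0,0,0],-1],[[0,1,-23],[0,0,0],-1],[[0,1,-30],[0,0,0],-1],[[0,2,-38],[0,0,0],-1]]'

```text
clock: 12.0
eef_pos: [0.5594, -0.1936, 0.2309]
orientation: [[0.137, 0.99, 0.029], [0.968, -0.14, 0.206], [0.208, 0.0, -0.978]]
force: [0.2, 0.1, 0.9]
width: -0.002
```

>>> move_arm --increments '[[[2,9,0],[0,0,0],-1],[[3,19,0],[0,0,0],-1],[[4,29,0],[0,0,0],-1],[[6,39,0],[0,0,0],-1],[[7,49,0],[0,0,0],-1]]'

```text
clock: 12.5
eef_pos: [0.5668, -0.1431, 0.2321]
orientation: [[0.136, 0.99, 0.03], [0.968, -0.139, 0.206], [0.209, 0.001, -0.978]]
force: [0.0, 0.2, 0.2]
width: -0.002
```

>>> move_arm --increments '[[[1,4,0],[0,0,0],-1],[[1,8,0],[0,0,0],-1],[[2,12,0],[0,0,0],-1],[[2,16,0],[0,0,0],-1],[[3,20,0],[0,0,0],-1]]'

```text
clock: 13.0
eef_pos: [0.5694, -0.1244, 0.2317]
orientation: [[0.137, 0.99, 0.03], [0.968, -0.141, 0.206], [0.208, 0.0, -0.978]]
force: [0.3, -0.7, 0.3]
width: 0.002
```

Run:
```python
from plan import *
look('8')
run([((5,0,63),12,10)])
```

```text
t 13.1 tipbox [-17.6  -0.1  62.5] F [ 0.5 -1.  -1. ] w 0.0
  step 2.3 mm/row 0.0 deg/row
[[[0, 2, 0], [-0.0, 0.0, -0.0], -1], [[1, 4, 0], [-0.0, 0.0, -0.0], -1], [[1, 7, 0], [-0.0, 0.0, -0.0], -1], [[1, 9, 0], [-0.0, 0.0, -0.0], -1], [[2, 11, 0], [-0.0, 0.0, -0.0], -1]]
[[[0, 2, 0], [-0.0, 0.0, -0.0], -1], [[0, 5, 0], [-0.0, 0.0, -0.0], -1], [[0, 7, 0], [-0.0, 0.0, -0.0], -1], [[1, 9, 0], [-0.0, 0.0, -0.0], -1], [[1, 11, 0], [-0.0, 0.0, -0.0], -1]]
```

View pics/s8.png

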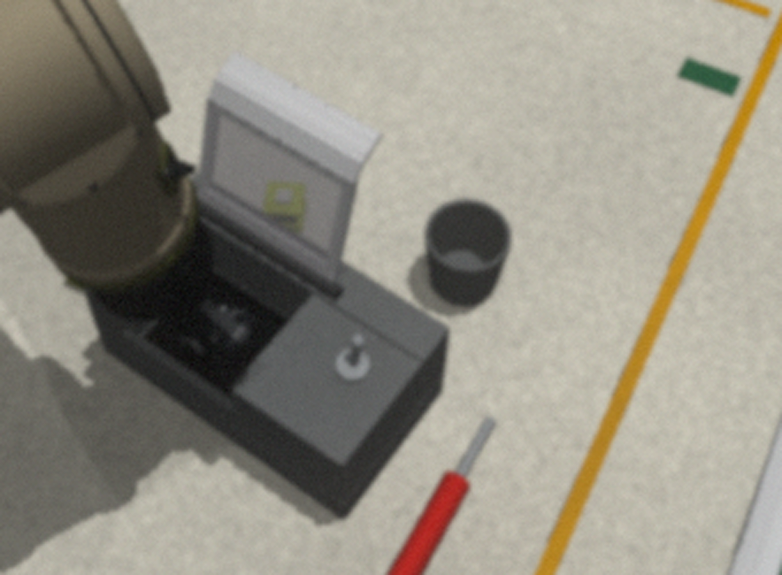

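View pics/t8.png

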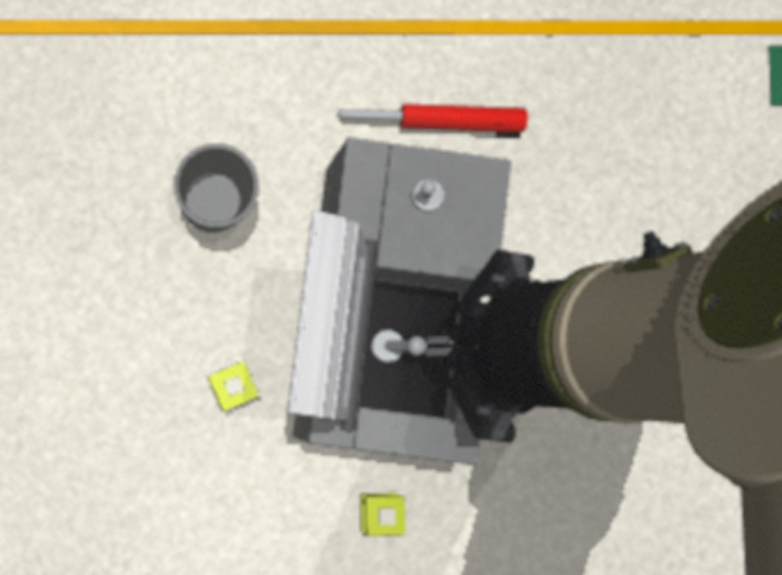

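>>> move_arm --increments '[[[0,2,0],[0,0,0],-1],[[1,4,0],[0,0,0],-1],[[1,7,0],[0,0,0],-1],[[1,9,0],[0,0,0],-1],[[2,11,0],[0,0,0],-1]]'

```text
clock: 13.6
eef_pos: [0.5714, -0.1133, 0.2317]
orientation: [[0.137, 0.99, 0.029], [0.968, -0.14, 0.206], [0.208, 0.0, -0.978]]
force: [-0.4, 0.0, 0.1]
width: -0.001
```

>>> move_arm --increments '[[[0,2,0],[0,0,0],-1],[[0,5,0],[0,0,0],-1],[[0,7,0],[0,0,0],-1],[[1,9,0],[0,0,0],-1],[[1,10,0],[0,0,0],-1]]'

```text
clock: 14.1
eef_pos: [0.5725, -0.1031, 0.2317]
orientation: [[0.137, 0.99, 0.029], [0.968, -0.14, 0.206], [0.208, 0.0, -0.978]]
force: [-0.5, -1.1, -0.1]
width: -0.001
```

Run:
```python
from plan import *
look('9'); cur()
```

```text
t 14.2 tipbox [ 3.4  0.  62.5] F [-0.   0.2  0.7] w -0.0
```

View pics/t9.png

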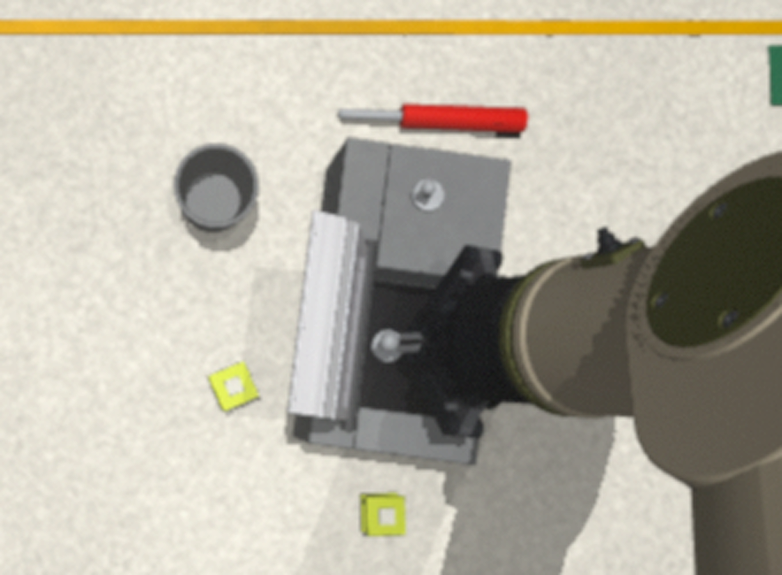

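Toggle is following (knob at (390,343)). Pushing on in 1 mm steps, watching the force for the stop.

>>> move_arm --increments '[[[0,1,0],[0,0,0],-1],[[0,2,0],[0,0,0],-1],[[0,3,0],[0,0,0],-1],[[0,4,0],[0,0,0],-1]]'

```text
clock: 14.6
eef_pos: [0.5725, -0.0995, 0.2317]
orientation: [[0.137, 0.99, 0.03], [0.968, -0.14, 0.206], [0.208, 0.0, -0.978]]
force: [-0.6, -0.7, -1.0]
width: -0.001
```

>>> move_arm --increments '[[[0,1,0],[0,0,0],-1],[[0,2,0],[0,0,0],-1]]'

```text
clock: 14.8
eef_pos: [0.5724, -0.0974, 0.2317]
orientation: [[0.137, 0.99, 0.029], [0.968, -0.14, 0.206], [0.208, 0.0, -0.978]]
force: [0.3, -0.6, -0.8]
width: 0.003
```

Run:
```python
from plan import *
look('10'); cur()
```

```text
t 14.9 tipbox [ 9.3  0.8 62.5] F [ 0.3 -0.3 -0.4] w -0.0
```

View pics/t10.png

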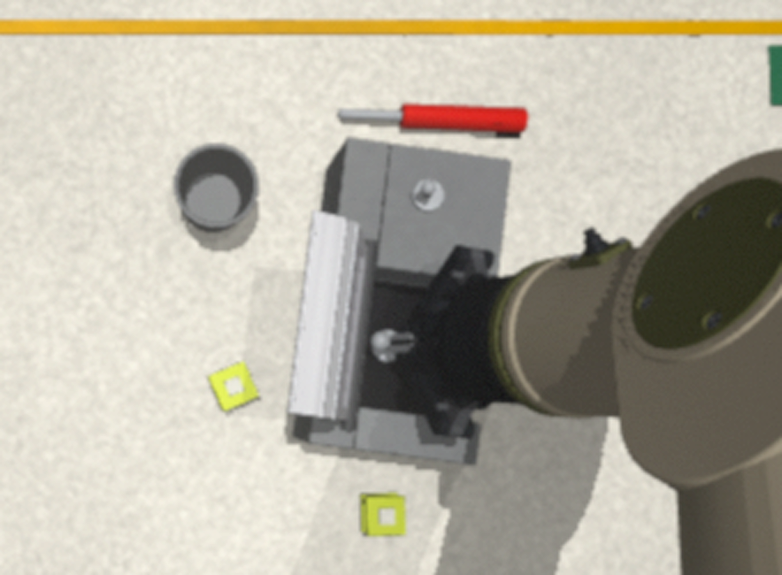

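>>> move_arm --increments '[[[0,1,0],[0,0,0],-1],[[0,2,0],[0,0,0],-1]]'

```text
clock: 15.1
eef_pos: [0.5724, -0.0962, 0.2318]
orientation: [[0.138, 0.99, 0.03], [0.969, -0.141, 0.205], [0.207, 0.001, -0.978]]
force: [0.8, -6.2, -1.0]
width: -0.001
```

>>> move_arm --increments '[[[0,1,0],[0,0,0],-1],[[1,2,0],[0,0,0],-1]]'

```text
clock: 15.3
eef_pos: [0.5729, -0.0956, 0.2317]
orientation: [[0.139, 0.99, 0.03], [0.969, -0.142, 0.203], [0.205, 0.0, -0.979]]
force: [-4.1, -11.5, 1.5]
width: 0.005
```

Run:
```python
from plan import *
look('11',[(26,0,68)]); cur()
```

```text
t 15.4 tipbox [10.3  0.6 62.4] F [-3.1 -9.7  1.6] w -0.0
```

View pics/t11.png

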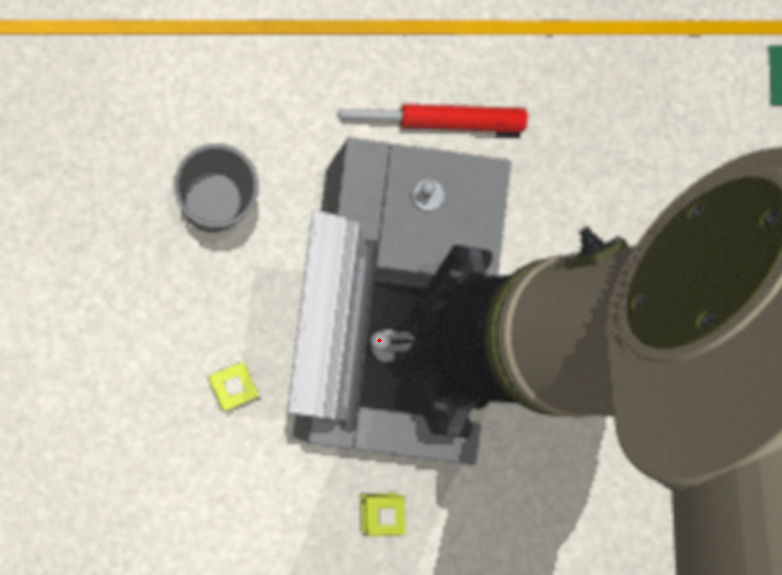

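Force rose to about 11 N with the knob at its "on" mark (380,341): the toggle is at its stop. Backing out.

Run:
```python
from plan import *
run([((-100,0,66),12,10),((-110,0,260),0,10)])
```

```text
t 15.4 tipbox [10.3  0.6 62.4] F [-3.1 -9.7  1.6] w -0.0
  step 11.1 mm/row 0.0 deg/row
  step 19.9 mm/row 1.2 deg/row
[[[-1, -11, 0], [0.0, -0.0, 0.0], -1], [[-3, -22, 1], [0.0, -0.0, 0.0], -1], [[-4, -33, 1], [0.0, -0.0, 0.0], -1], [[-6, -44, 1], [0.1, -0.0, 0.0], -1], [[-7, -55, 2], [0.1, -0.0, 0.1], -1]]
[[[-2, -11, 0], [-0.0, -0.0, -0.0], -1], [[-3, -22, 0], [0.0, -0.0, -0.0], -1], [[-5, -33, 1], [0.0, -0.0, -0.0], -1], [[-6, -44, 1], [0.0, -0.0, 0.0], -1], [[-8, -55, 1], [0.0, -0.0, 0.0], -1]]
[[[0, 3, 20], [-1.1, 0.1, 0.0], -1], [[1, 5, 40], [-2.3, 0.3, 0.0], -1], [[1, 8, 60], [-3.5, 0.5, 0.0], -1], [[2, 11, 80], [-4.7, 0.7, 0.0], -1], [[2, 13, 99], [-5.9, 0.8, 0.0], -1]]
[[[0, 3, 20], [-1.2, 0.2, 0.0], -1], [[1, 5, 40], [-2.4, 0.4, 0.0], -1], [[1, 8, 60], [-3.6, 0.5, 0.0], -1], [[1, 10, 80], [-4.7, 0.7, 0.0], -1], [[2, 13, 99], [-5.9, 0.9, 0.0], -1]]
```

>>> move_arm --increments '[[[-1,-11,0],[0,0,0],-1],[[-3,-22,1],[0,0,0],-1],[[-4,-33,1],[0,0,0],-1],[[-6,-44,1],[0,0,0],-1],[[-7,-55,2],[0,0,0],-1]]'

```text
clock: 15.9
eef_pos: [0.5662, -0.1495, 0.2337]
orientation: [[0.137, 0.99, 0.029], [0.968, -0.141, 0.206], [0.208, 0.0, -0.978]]
force: [0.1, -0.5, -0.1]
width: 0.002
```

>>> move_arm --increments '[[[-2,-11,0],[0,0,0],-1],[[-3,-22,0],[0,0,0],-1],[[-5,-33,1],[0,0,0],-1],[[-6,-44,1],[0,0,0],-1],[[-8,-55,1],[0,0,0],-1]]'

```text
clock: 16.4
eef_pos: [0.5584, -0.2044, 0.2348]
orientation: [[0.137, 0.99, 0.03], [0.968, -0.14, 0.206], [0.208, 0.0, -0.978]]
force: [0.8, 0.5, 0.6]
width: -0.002
```

>>> move_arm --increments '[[[0,3,20],[-1.1,0.1,0],-1],[[1,5,40],[-2.3,0.3,0],-1],[[1,8,60],[-3.5,0.5,0],-1],[[2,11,80],[-4.7,0.7,0],-1],[[2,13,99],[-5.9,0.8,0],-1]]'

```text
clock: 16.9
eef_pos: [0.5604, -0.1907, 0.3346]
orientation: [[0.139, 0.99, 0.016], [0.985, -0.14, 0.104], [0.105, 0.001, -0.994]]
force: [0.2, 0.4, 0.2]
width: -0.004
```

>>> move_arm --increments '[[[0,3,20],[-1.2,0.2,0],-1],[[1,5,40],[-2.4,0.4,0],-1],[[1,8,60],[-3.6,0.5,0],-1],[[1,10,80],[-4.7,0.7,0],-1],[[2,13,99],[-5.9,0.9,0],-1]]'

```text
clock: 17.4
eef_pos: [0.5622, -0.178, 0.4337]
orientation: [[0.141, 0.99, -0.0], [0.99, -0.141, 0.001], [0.001, -0.0, -1.0]]
force: [0.6, 0.3, 0.8]
width: 0.0
```

Run:
```python
from plan import *
look('12',[(26,0,68)])
run([((135,0,262),0,10),((135,0,178),0,5)])
```

```text
t 17.5 tipbox [-107.4   -1.6  262.3] F [-0.1 -0.4  0.8] w -0.0
  step 24.3 mm/row 0.0 deg/row
  step 16.8 mm/row 0.0 deg/row
[[[3, 24, 0], [-0.0, 0.0, -0.0], -1], [[7, 48, 0], [-0.0, 0.0, -0.0], -1], [[10, 72, 0], [-0.0, 0.1, -0.0], -1], [[13, 96, 0], [-0.0, 0.1, -0.0], -1], [[17, 120, 0], [-0.0, 0.1, -0.0], -1]]
[[[3, 24, 0], [-0.0, 0.0, -0.0], -1], [[6, 48, 0], [-0.0, 0.1, -0.0], -1], [[9, 72, 0], [-0.0, 0.1, -0.1], -1], [[13, 96, 0], [-0.0, 0.1, -0.1], -1], [[16, 120, 0], [-0.0, 0.1, -0.1], -1]]
[[[0, 0, -17], [-0.0, 0.0, 0.0], -1], [[0, 0, -34], [-0.0, 0.0, 0.0], -1], [[0, 0, -51], [-0.0, 0.0, 0.0], -1], [[0, 0, -67], [-0.0, 0.0, 0.0], -1], [[0, 0, -84], [-0.0, 0.0, 0.0], -1]]
```

View pics/t12.png

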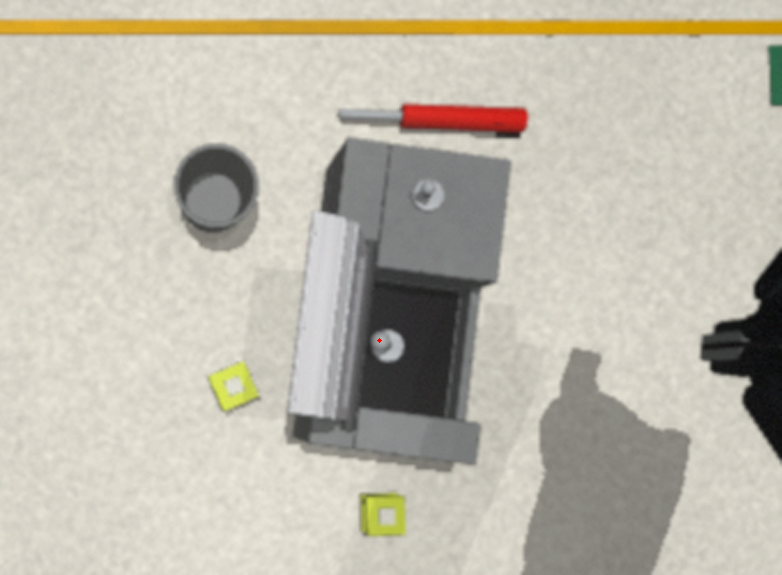

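View pics/s12.png

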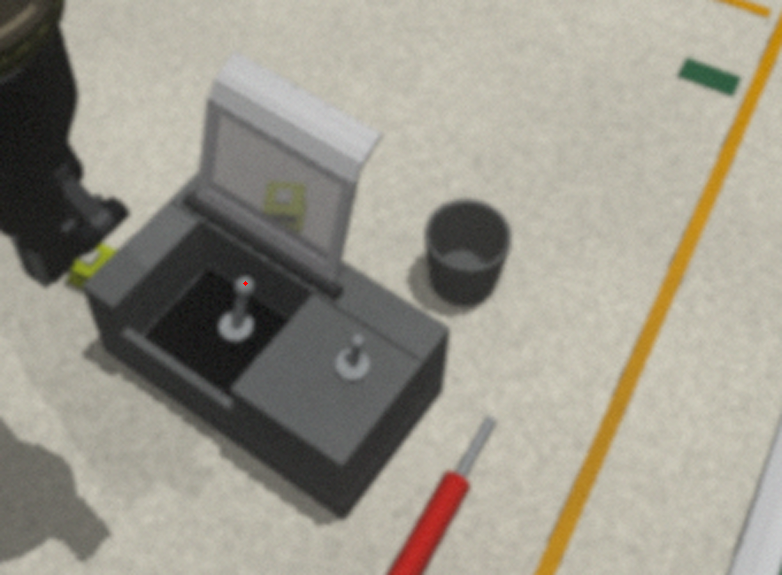

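The knob lies exactly on the predicted "on" point (245,283) in the scene view; the guard is still open. Going over behind it.

>>> move_arm --increments '[[[3,24,0],[0,0,0],-1],[[7,48,0],[0,0,0],-1],[[10,72,0],[0,0,0],-1],[[13,96,0],[0,0,0],-1],[[17,120,0],[0,0,0],-1]]'

```text
clock: 18.0
eef_pos: [0.5793, -0.057, 0.432]
orientation: [[0.14, 0.99, -0.001], [0.99, -0.14, 0.002], [0.002, -0.001, -1.0]]
force: [0.8, -0.1, 0.3]
width: -0.003
```

>>> move_arm --increments '[[[3,24,0],[0,0,0],-1],[[6,48,0],[0,0,0],-1],[[9,72,0],[0,0,0],-1],[[13,96,0],[0,0,0],-1],[[16,120,0],[0,0,0],-1]]'

```text
clock: 18.5
eef_pos: [0.5955, 0.0631, 0.4319]
orientation: [[0.14, 0.99, -0.001], [0.99, -0.14, 0.002], [0.002, -0.001, -1.0]]
force: [1.3, -0.1, -0.2]
width: -0.001
```

>>> move_arm --increments '[[[0,0,-17],[0,0,0],-1],[[0,0,-34],[0,0,0],-1],[[0,0,-51],[0,0,0],-1],[[0,0,-67],[0,0,0],-1],[[0,0,-84],[0,0,0],-1]]'

```text
clock: 19.0
eef_pos: [0.5953, 0.062, 0.3473]
orientation: [[0.14, 0.99, -0.001], [0.99, -0.14, 0.002], [0.002, -0.001, -1.0]]
force: [0.5, 0.3, -0.3]
width: 0.001
```

Run:
```python
from plan import *
look('13')
run([((60,0,180),0,15),((40,0,182),0,5)])
```

```text
t 19.1 tipbox [134.2   2.  172.8] F [-0.9 -0.3  1.1] w -0.0
  step 5.0 mm/row 0.0 deg/row
  step 4.0 mm/row 0.0 deg/row
[[[-1, -5, 0], [-0.0, -0.0, -0.0], -1], [[-1, -10, 1], [-0.0, -0.0, -0.0], -1], [[-2, -15, 1], [-0.0, -0.1, -0.0], -1], [[-2, -20, 2], [-0.0, -0.1, -0.0], -1], [[-3, -25, 2], [-0.0, -0.1, -0.0], -1]]
[[[-1, -4, 1], [-0.0, -0.0, -0.0], -1], [[-1, -9, 1], [-0.0, -0.0, -0.0], -1], [[-2, -14, 2], [-0.0, -0.0, -0.0], -1], [[-3, -19, 2], [-0.0, -0.1, -0.0], -1], [[-3, -24, 3], [-0.0, -0.1, -0.0], -1]]
[[[-1, -5, 0], [-0.0, 0.0, -0.0], -1], [[-1, -10, 1], [-0.0, -0.0, -0.0], -1], [[-2, -15, 1], [-0.0, -0.0, -0.0], -1], [[-3, -20, 2], [-0.0, -0.0, -0.0], -1], [[-3, -25, 2], [-0.0, -0.1, -0.0], -1]]
[[[-1, -4, 1], [-0.0, 0.0, -0.0], -1], [[-1, -7, 1], [-0.0, 0.0, -0.0], -1], [[-2, -11, 1], [-0.0, 0.0, -0.0], -1], [[-2, -15, 2], [-0.0, 0.0, -0.0], -1], [[-3, -19, 2], [-0.0, 0.0, -0.0], -1]]
```

View pics/t13.png

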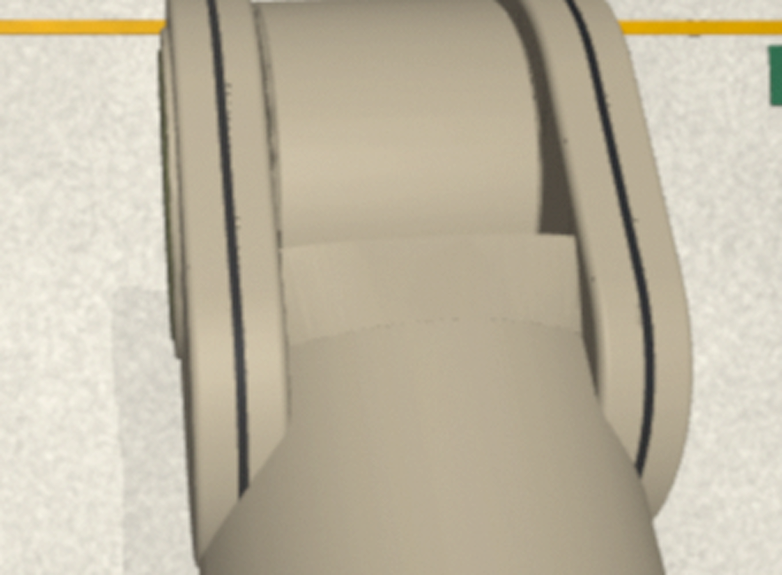

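View pics/s13.png

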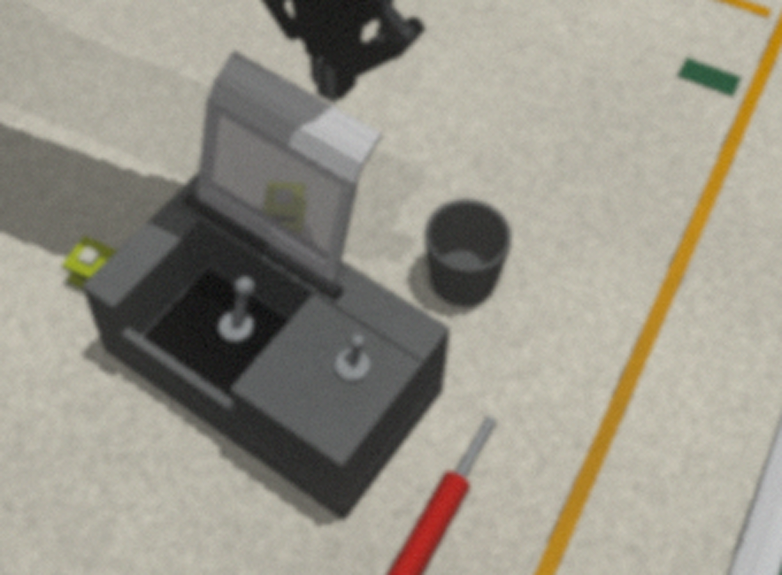

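The finger (330,95) is behind the open guard and clear of everything. Tipping the guard forward.

>>> move_arm --increments '[[[-1,-5,0],[0,0,0],-1],[[-1,-10,1],[0,0,0],-1],[[-2,-15,1],[0,0,0],-1],[[-2,-20,2],[0,0,0],-1],[[-3,-25,2],[0,0,0],-1]]'

```text
clock: 19.6
eef_pos: [0.5926, 0.037, 0.3513]
orientation: [[0.14, 0.99, 0.001], [0.99, -0.14, 0.002], [0.002, 0.001, -1.0]]
force: [0.1, 0.9, -0.3]
width: -0.0
```

>>> move_arm --increments '[[[-1,-5,1],[0,0,0],-1],[[-1,-9,1],[0,0,0],-1],[[-2,-14,2],[0,0,0],-1],[[-3,-19,2],[0,0,0],-1],[[-3,-24,3],[0,0,0],-1]]'

```text
clock: 20.1
eef_pos: [0.5893, 0.0131, 0.3537]
orientation: [[0.14, 0.99, -0.0], [0.99, -0.14, 0.002], [0.002, -0.0, -1.0]]
force: [-0.8, -0.1, -0.8]
width: 0.004
```

Run:
```python
from plan import *
look('14')
run([((60,0,180),0,5),((40,0,184),0,5)])
```

```text
t 20.2 tipbox [ 84.5  -0.6 180.9] F [-0.9 -0.5 -0.4] w -0.0
  step 4.9 mm/row 0.0 deg/row
  step 4.1 mm/row 0.0 deg/row
[[[-1, -5, 0], [-0.0, 0.0, 0.0], -1], [[-2, -10, 0], [-0.0, 0.0, 0.0], -1], [[-2, -14, -1], [-0.0, 0.0, 0.0], -1], [[-3, -19, -1], [-0.1, 0.0, 0.0], -1], [[-4, -24, -1], [-0.1, 0.0, 0.0], -1]]
[[[-1, -4, 1], [0.0, 0.0, 0.0], -1], [[-1, -8, 2], [0.0, 0.0, 0.0], -1], [[-2, -12, 2], [0.0, 0.0, 0.0], -1], [[-2, -16, 3], [0.0, 0.0, 0.0], -1], [[-3, -20, 4], [0.0, 0.0, 0.0], -1]]
```

View pics/s14.png

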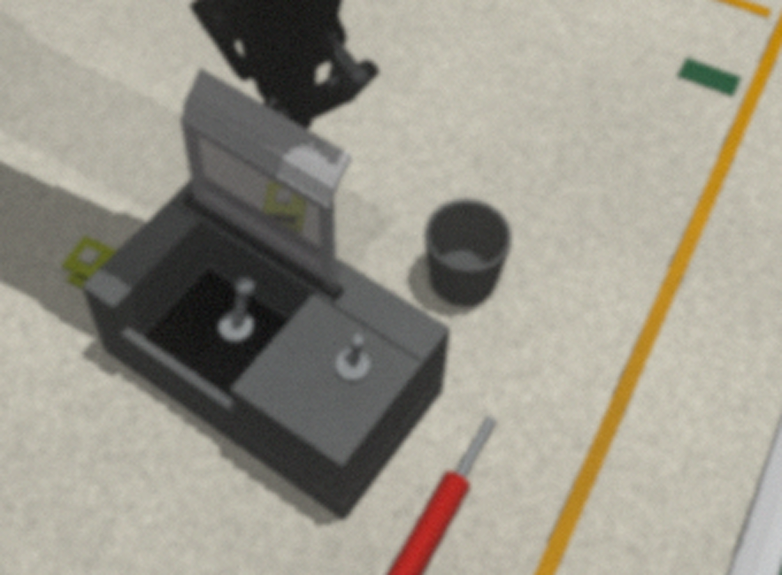

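The guard tips forward with the finger. Continuing.

>>> move_arm --increments '[[[-1,-5,0],[0,0,0],-1],[[-2,-10,0],[0,0,0],-1],[[-2,-14,0],[0,0,0],-1],[[-3,-19,0],[0,0,0],-1],[[-4,-24,0],[0,0,0],-1]]'

```text
clock: 20.7
eef_pos: [0.5854, -0.0109, 0.3537]
orientation: [[0.14, 0.99, 0.0], [0.99, -0.14, 0.002], [0.002, -0.0, -1.0]]
force: [0.8, 0.0, 0.1]
width: 0.006
```

>>> move_arm --increments '[[[-1,-4,0],[0,0,0],-1],[[-1,-8,0],[0,0,0],-1],[[-2,-12,0],[0,0,0],-1],[[-2,-16,0],[0,0,0],-1],[[-3,-20,0],[0,0,0],-1]]'

```text
clock: 21.2
eef_pos: [0.5825, -0.0307, 0.3537]
orientation: [[0.14, 0.99, 0.0], [0.99, -0.14, 0.002], [0.002, -0.0, -1.0]]
force: [-0.2, 0.1, -0.1]
width: -0.0
```

Run:
```python
from plan import *
look('15');cur()
```

```text
t 21.3 tipbox [ 40.2   0.3 180.8] F [-0.2 -0.4 -0.6] w 0.0
```

View pics/s15.png

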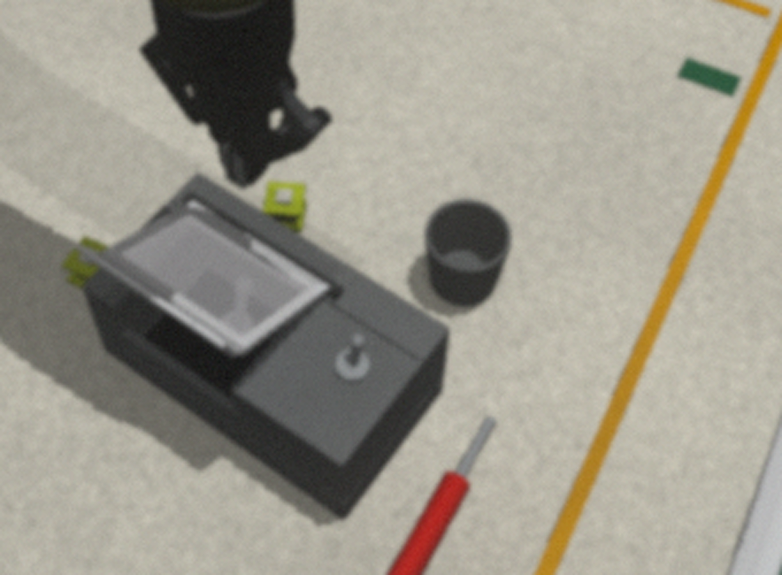

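The guard has left the finger and is dropping. I'll back away up and to the left, then check.

>>> move_arm --increments '[[[0,0,0],[0,0,0],-1],[[0,5,20],[0,0,0],-1],[[0,10,45],[0,0,0],-1],[[0,20,75],[0,0,0],-1],[[0,40,100],[0,0,0],-1]]'

```text
clock: 21.8
eef_pos: [0.5824, 0.0086, 0.4554]
orientation: [[0.142, 0.99, 0.001], [0.99, -0.142, 0.001], [0.001, 0.001, -1.0]]
force: [-0.1, 0.1, 0.1]
width: 0.003
```

>>> move_arm --increments '[[[-10,35,0],[0,0,0],-1],[[-25,75,0],[0,0,0],-1],[[-45,115,0],[0,0,0],-1],[[-65,155,0],[0,0,0],-1],[[-85,195,0],[0,0,0],-1]]'

```text
clock: 22.3
eef_pos: [0.4963, 0.2063, 0.4539]
orientation: [[0.14, 0.99, 0.0], [0.99, -0.14, 0.002], [0.002, 0.0, -1.0]]
force: [0.4, -0.3, 0.0]
width: -0.002
```

>>> move_arm --increments '[[[-15,38,0],[0,0,0],-1],[[-35,76,0],[0,0,0],-1],[[-55,114,0],[0,0,0],-1],[[-75,150,0],[0,0,0],-1],[[-95,185,0],[0,0,0],-1]]'

```text
clock: 22.8
eef_pos: [0.4011, 0.3912, 0.4538]
orientation: [[0.139, 0.99, 0.0], [0.99, -0.139, 0.002], [0.002, -0.0, -1.0]]
force: [1.4, -0.1, 0.3]
width: -0.001
```

Run:
```python
from plan import *
look('16',[(26,0,68),(-75,60,114),(-75,-60,114)]);cur()
```

```text
t 22.9 tipbox [436.5 242.9 280.1] F [ 1.  -0.2 -0.2] w -0.0
```

View pics/s16.png

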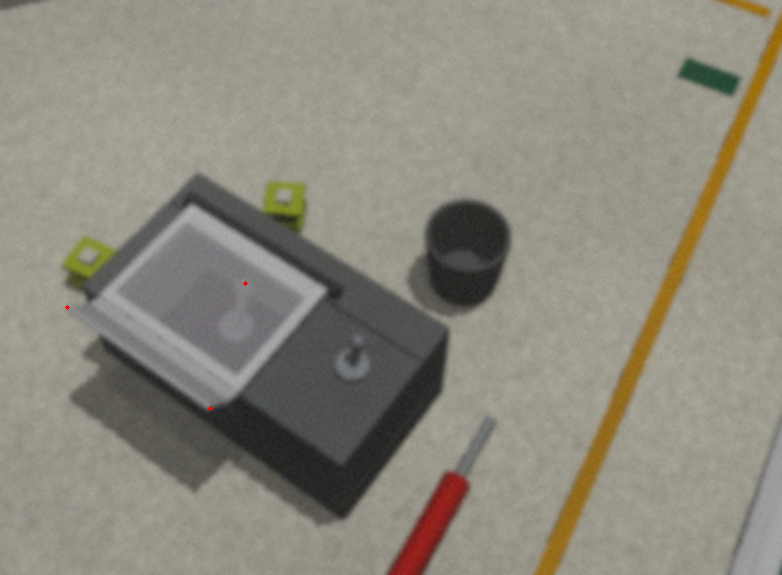

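View pics/t16.png

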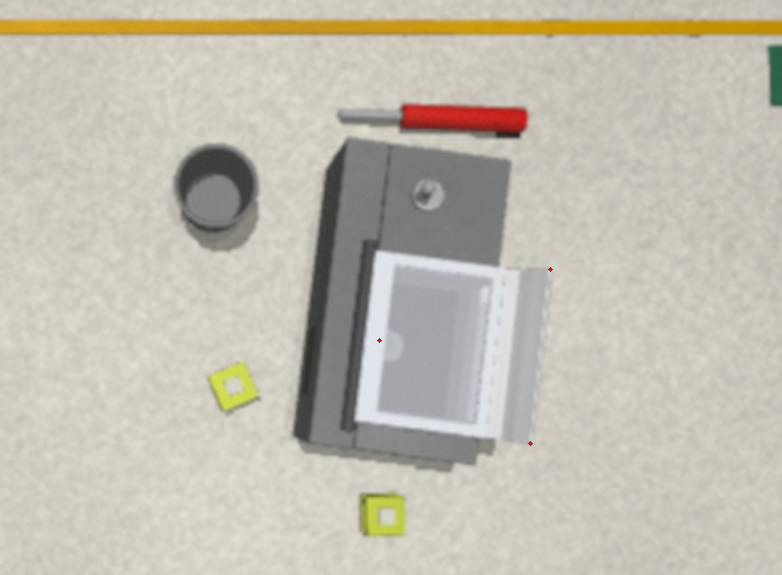

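The guard is fully shut, with the same lip position as at the start. The toggle shows through the plate leaning toward the hinge, and the spare toggle, coils, cup and probe look unchanged.

Run:
```python
from station import robot
print(robot.close_job(), robot.sense()['clock'])
```

```text
the job is handed in; nothing more can be done
the job is handed in; nothing more can be done
```

The covered toggle is switched on and the guard is shut again; I handed the job in at about 23 s.

- **Guard opened:** I lifted it with the closed fingers tilted under its lip and swung it back past upright. It stayed open by itself.
- **Toggle flipped:** I pushed the knob toward the hinge until the force rose to about 11 N at its stop. In the pictures afterwards the knob sat right on the predicted "on" position.
- **Guard closed:** I tipped the guard forward from behind and it dropped shut.

**Last checks:** In the final pictures the guard is fully shut, with its lip back where it was at the start. The toggle shows through the plate leaning toward the hinge. The spare toggle, coils, cup and probe look unmoved by eye, and the arm is well clear of everything.

**Disagreements:** The fitted box position differed from the scene camera by up to about 4 pixels at a few corners. The trained network also placed the knob about 8 mm off before the flip (low confidence), so I relied on the pictures and the contact force. The verdict was not reported.

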